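Pack the router spacer rings on their hub and screw the cap home

TASK

Pack the router's spacer rings: set the black-footed hub squarely in the pocket of the plywood jig, slip every orange ring that lies on the bench onto it, then the aluminium cover disc on top of them. Then set the red cap on the thread with its bar square across the hub's foot, turn it backward (anticlockwise from above) until it drops into the thread start, and screw it forward (clockwise) fully home against its stop. Leave the other things on the bench where they are, and leave the finished pack in the jig.

Things in the scene. Friction and masses are not known exactly. Their poses are not given: they have to be found in the camera images.
- jig_pocket (a point): centre of the pocket floor of the fixed plywood jig, 10 mm above the bench. The jig is 150 x 122 x 20 mm; its pocket is 96 mm long (its x) by 68 mm wide (its y), and 10 mm deep with square walls
- hub_mid (a point): hub, 90 mm tall, upright on a black foot 92 (its x) x 64 (its y) x 12 mm with a white mark at each end of the long axis; z up. The point is on the axis, 45 mm above the underside. Grey shaft 36 mm thick from 12 to 60 mm up (grasp it across the foot's short way), then a two-start coarse thread 35 mm thick to 84 mm, and a tapered nose to 90 mm
- hub: origin under the hub's centre. The same after half a turn, it fits the pocket either way, 2 mm clearance a side. Rings and disc pass over nose and thread with 2 mm clearance or more and slide down the shaft, so they may be let go once they surround the thread, 2 cm above their seat
- cap_bar (a point): red cap, 65 mm tall: round skirt of 52 mm diameter and 41 mm height, open below (bore 40 mm, 35 mm deep); on it a bar grip 52 mm long (its x), 14 mm wide, 24 mm high, with a white line. The point is the bar's centre, 53 mm above the underside; z up. Two studs inside the skirt, under the bar's ends, ride in the hub's thread. The same after half a turn
- cap: origin at the cap's open underside. It turns easily: fingers that straddle the bar loosely turn it well and let it rise and sink by itself. Set on the hub with the bar 60 to 105 degrees clockwise (from above) of the hub's long axis, its studs rest on top of the thread: cap_bar 79 to 81 mm above hub_mid. A post blocks it from turning clockwise there beyond about 113 degrees
- cap_rim (a point): centre of the cap's lower rim. Turned backward (anticlockwise) on top of the thread, the cap rises up to 1.5 mm and, when the bar is within 10 degrees of the hub's long axis, drops 12 mm once the fingers are opened (gripped or pinched, it may hang): cap_bar about 70 mm above hub_mid. A post stops it from turning farther back
- hub_nose (a point): tip of the hub's nose, 90 mm above its underside. From the thread start the cap screws clockwise, sinking 4.4 mm more (2 mm of play), to its stop with the bar about 113 degrees clockwise of the hub's long axis; cap_bar is then about 66 mm above hub_mid
- ring1_mid (a point): orange flat plastic ring, outside diameter 62 mm, hole 41 mm, 12 mm thick, lying flat; the point is its centre, half-way up. One to three such rings are present; an absent one reads None. 
- ring2_mid (a point): orange flat plastic ring, outside diameter 62 mm, hole 41 mm, 12 mm thick, lying flat; the point is its centre, half-way up. One to three such rings are present; an absent one reads None. 
- ring3_mid (a point): orange flat plastic ring, outside diameter 62 mm, hole 41 mm, 12 mm thick, lying flat; the point is its centre, half-way up. One to three such rings are present; an absent one reads None. 
- disc_mid (a point): aluminium cover disc, outside diameter 58 mm, hole 41 mm, 8 mm thick, lying flat; the point is its centre, half-way up
- disc: the disc; origin at the centre of its underside
- ring1: the ring; origin at the centre of its underside (None if absent)
- ring2: the ring; origin at the centre of its underside (None if absent)
- ring3: the ring; origin at the centre of its underside (None if absent)
- sander: yellow sanding block 65 x 120 x 30 mm, to be left alone; origin under its centre
- maple1: maple scrap block 60 x 100 x 40 mm, to be left alone; origin under its centre
- maple2: maple scrap block 50 x 90 x 35 mm, to be left alone; origin under its centre
- glue: white glue bottle, 60 mm diameter, 150 mm tall, to be left alone; origin under its centre
- brush: hand brush lying on the bench, to be left alone
Not all that is in view belongs to the job. Of the things that look like the disc, the largest one is meant. Leave any turquoise or yellow look-alike of the hub alone.

How it is judged:
On the way, in this order (a step that is already met when the one before it is completed fails the run):
1. the hub stands squarely in the jig pocket (horizontal distance between hub_mid and jig_pocket below 0.0045 m and z of hub_mid in the frame of jig_pocket below 0.0475 m and angle between the x axis of hub_mid and the x axis of jig_pocket, either way round below 0.09 rad and angle between hub_mid's own z axis and vertical below 0.06 rad), for 0.2 s.
2. every ring present lies flat on the hub (all of step 1 and horizontal distance between each of ring1_mid, ring2_mid, ring3_mid and hub_mid below 0.006 m and z of each of ring1_mid, ring2_mid, ring3_mid in the frame of hub_mid below -0.001 m and angle between the z axis of each of ring1_mid, ring2_mid, ring3_mid and the z axis of hub_mid, either way round below 0.12 rad), for 0.2 s.
3. the disc lies flat on top of the rings (all of step 2 and horizontal distance between disc_mid and hub_mid below 0.006 m and z of disc_mid in the frame of hub_mid below 0.009 m and angle between the z axis of disc_mid and the z axis of hub_mid, either way round below 0.12 rad), for 0.2 s.
4. the cap rests on top of the thread, its bar across the hub's foot (more than 45 degrees from the long axis) (horizontal distance between cap_bar and hub_mid below 0.008 m and angle between the z axis of cap_bar and the z axis of hub_mid, either way round below 0.15 rad and z of cap_bar in the frame of hub_mid between 0.0765 and 0.084 m and angle between the x axis of cap_bar and the x axis of hub_mid, either way round above 0.785 rad), for 0.2 s.
5. the cap is turned back on top of the thread to 17 to 37 degrees from the long axis (horizontal distance between cap_bar and hub_mid below 0.008 m and angle between the z axis of cap_bar and the z axis of hub_mid, either way round below 0.15 rad and z of cap_bar in the frame of hub_mid between 0.0765 and 0.084 m and angle between the x axis of cap_bar and the x axis of hub_mid, either way round between 0.3 and 0.65 rad).
6. the cap has dropped into the thread start, near the long axis (horizontal distance between cap_bar and hub_mid below 0.008 m and angle between the z axis of cap_bar and the z axis of hub_mid, either way round below 0.15 rad and z of cap_bar in the frame of hub_mid below 0.0735 m and angle between the x axis of cap_bar and the x axis of hub_mid, either way round below 0.45 rad), for 0.1 s.
At the end, for the whole second after the job is handed in: Hub seated in the pocket (4.5 mm, 5 degrees), every ring present and then the disc flat on its shaft, cap screwed home: cap_bar less than 68 mm above hub_mid and the bar within about 15 degrees of its stop (67 degrees from the long axis); all at rest (all of step 3 and horizontal distance between cap_bar and hub_mid below 0.008 m and angle between the z axis of cap_bar and the z axis of hub_mid, either way round below 0.15 rad and z of cap_bar in the frame of hub_mid below 0.068 m and angle between the x axis of cap_bar and the x axis of hub_mid, either way round between 0.9 and 1.45 rad and linear speed of each of hub, cap, disc, ring1, ring2, ring3 below 0.02 m/s); the robot touches nothing.
It fails at once if the sander is shifted by more than 4 cm or knocked over (distance of sander from where it was at the start of the episode above 0.04 m or angle between sander's own z axis and vertical above 0.6 rad).
It fails at once if the maple1 is shifted by more than 4 cm or knocked over (distance of maple1 from where it was at the start of the episode above 0.04 m or angle between maple1's own z axis and vertical above 0.6 rad).
It fails at once if the maple2 is shifted by more than 4 cm or knocked over (distance of maple2 from where it was at the start of the episode above 0.04 m or angle between maple2's own z axis and vertical above 0.6 rad).
It fails at once if the glue is shifted by more than 4 cm or knocked over (distance of glue from where it was at the start of the episode above 0.04 m or angle between glue's own z axis and vertical above 0.6 rad).
It fails at once if the brush is shifted by more than 4 cm or knocked over (distance of brush from where it was at the start of the episode above 0.04 m or angle between brush's own z axis and vertical above 0.6 rad).
Of ring1, ring2, ring3 only 1 to 3 are there at a start; the rules pass over those that are not, and their reading is None.
At some moment in a run one of ring1, ring2, ring3, disc may be knocked a few centimetres aside while the robot is not near it.
It also fails if it takes over 210 s, if anything falls off the work surface, if the arm or the gripper's body presses on something with over 40 N, if the wrist force passes 120 N, or if a joint passes its speed limit or range.

ROBOT

A 6-joint arm with a two-finger parallel gripper is mounted at the origin on the work surface. World frame = base frame: x ahead of the robot, y to its left, z up, the work surface at z = 0. Lengths are in m, angles in rad, forces in N, time in s.
With the tool pointing down it reaches from about 0.4 to 0.825 m from the base axis. Payload 7 kg.
Tool frame: the origin (TCP) lies midway between the tips of the shut fingers; the grasp point (between the pads) lies 19 mm behind it; z points along the fingers, y is the line along which they close (so a half turn about z gives the same grasp; the last joint's range is limited). The gripper opens to 88 mm and grips with 3 to 60 N. Pads are 19 mm wide; open, the fingers measure 130 mm over their backs; the gripper's body (78 mm by 193 mm) begins 47 mm behind the grasp point.
Start: joints at [-0.836, 0.359, 0.012, 0, -1.224, -0.288], TCP at [0.292, -0.609, 0.196] pointing down, gripper open.
Joint ranges: [-3.07, 3.07], [-1.43, 2.12], [-1.02, 1.25], [-3.03, 1.67], [-3.05, -0], [-3.03, 3.03]. Speed limits (rad/s): [2.39, 2.39, 3.01, 3.14, 3.14, 3.14].

INTERFACE

Orientations are given as [roll, pitch, yaw] about the fixed x, y, z axes, in that order (R = Rz(yaw) Ry(pitch) Rx(roll)).
In Python, from station import arm gives the robot as it stands. The module is installed in compiled form; this text tells all that it offers.
- The arm moves only by the tool carry_out, never from a script. Its argument "commands" is a list of rows, each a list of 4 numbers: the shift along the world's x, y, z in units of 50 mm (1.0 is 50 mm), then the turn about the world's z in units of 6 degrees (1.0 is 6 degrees). A call has exactly 10 rows; each row is the pose to reach, as a shift and turn from the pose commanded when the call began; what a row does not reach only later rows make up. A row lasts 1/8 s, in which the tool goes at most 62.5 mm and 10.7 degrees, less where a joint would pass 70% of its speed; a pose out of reach is approached as far as the arm can. A call with a gripper value outside its range is refused whole. "claw" is the closure, from 0 (fully open) to 1 (shut), set as the call begins (left out, the last holds). The fingers move at their own pace and stop on an object; "force" is the grip in N (left out, the last holds). Time passes only in rows, so rows that repeat a pose let the fingers close, or fill a call up. It gives the time, the measured TCP pose, the force, the opening and the grip force at its end, in the units of the state.
- arm.get_state(): the state, without advancing time (a new reading comes with each control period).
- arm.grab_frame(name): name is "scene" or "side" or "wrist"; returns a dict with "pixels" (480x640x3 uint8, red, green, blue), "fx", "fy", "cx", "cy" (pixels), "k1" (the pictures are not rectified: a ray, as slopes to the right and down, at radius r is drawn at 1 + k1 r^2 times it, then the intrinsics apply), "eye" and "orientation" of the camera in the world. Camera axes: x right, y down, z forward; pixel columns grow to the right and rows downward; lengths in m; the calibration is good to about 2 mm. A picture is of the moment at which its call begins. There is no depth.
- arm.job_done(): hands the job in; it is judged then, once.
Trained networks look in a picture, given as the dict that the camera call returned (one of the last four; its "shot" number tells which), for a name from the list of things; names that differ only in an ending like _2 or _b are one class to them, and where a whole thing is asked for, a point or a joint stands for the part that bears it (a point fixed in the world has none). Each returns a list of dicts, best first, with "conf" (0 to 1); they miss things now and then, are a little off and sometimes report something else, mostly with a low value. They report only what shows in the picture. A call takes as long as a camera call. They do not tell look-alikes from the thing itself.
- arm.regions_of(picture, query): "pixels" (480x640 bool, what is visible of it) and "uv" ([column, row] in pixels, amid what is visible of it).
- arm.mark_of(picture, query): "uv" ([column, row] in pixels: a listed point, or the origin of a listed thing).
The state is a dict: "t": time; "q": joint angles; "qd": joint speeds; "joint_efforts": joint torques, N m; "eef_pos": TCP position; "ee_rot": TCP orientation; "force": force on the tool from outside, world axes, zero at the start; "moment": the same for the moment, N m; "width": finger opening in m; "gripper_force": force on a finger pad.
Only numpy, scipy, OpenCV 4.12 (cv2) and the standard library are available. Lean on these libraries where they do the work, as an engineer would, in place of code of your own. Each camera call takes 0.05 s, during which the arm holds its last target. There are 200 camera calls.

## Working session

There is one attempt and no reset: what is moved stays moved. The work goes in short steps, Python scripts to look and compute and a tool call to move; the robot and the scene stay as the last step left them, time stands still between calls to the robot, and variables do not carry over. Pictures are saved under pics/ and viewed, at most 14 in all, crops included, and the job is handed in when it is done.

Besides the shell and the picture viewer there is one more tool, called after "Emit:" as name(argument=value, ...), one argument or row to a line, values as JSON. carry_out: Moves the arm, as the interface text tells. Its arguments: {"type":"object","properties":{"commands":{"type":"array","items":{"type":"array","items":{"type":"number"}}},"claw":{"type":"number"},"force":{"type":"number"}},"required":["commands"]}

```bash
mkdir -p pics; cat > h.py <<'E'
import numpy as np, cv2
from scipy.spatial.transform import Rotation as Ro
from station import arm
def rot(o):
    o=np.array(o,float)
    if o.shape==(3,3): return o
    return Ro.from_euler('xyz',o).as_matrix() if o.size==3 else Ro.from_quat(o).as_matrix()
def ray(p,uv):
    d=np.array([(uv[0]-p['cx'])/p['fx'],(uv[1]-p['cy'])/p['fy']]); s=d.copy()
    for _ in range(20): s=d/(1+p['k1']*(s@s))
    return rot(p['orientation'])@np.array([s[0],s[1],1.])
def at_z(p,uv,z):
    r=ray(p,uv); e=np.array(p['eye']); return e+r*(z-e[2])/r[2]
def px(p,X):
    c=rot(p['orientation']).T@(np.array(X,float)-p['eye']); s=c[:2]/c[2]; s=s*(1+p['k1']*(s@s))
    return np.array([s[0]*p['fx']+p['cx'],s[1]*p['fy']+p['cy']])
def tri(ps,uvs):
    A=np.zeros((3,3));b=np.zeros(3)
    for p,u in zip(ps,uvs):
        r=ray(p,u);r/=np.linalg.norm(r);M=np.eye(3)-np.outer(r,r);A+=M;b+=M@np.array(p['eye'])
    return np.linalg.solve(A,b)
def save(p,n,crop=None,k=1):
    im=p['pixels'][...,::-1]
    if crop: x0,y0,x1,y1=crop; im=im[y0:y1,x0:x1]
    cv2.imwrite('pics/'+n+'.png',cv2.resize(im,None,fx=k,fy=k,interpolation=cv2.INTER_CUBIC) if k!=1 else im)
E
cat > a.py <<'E'
from h import *
Z=dict(jig_pocket=.01,hub_mid=.045,cap_bar=.053,ring1_mid=.006,disc_mid=.004,glue=0,sander=0,maple1=0,maple2=0,brush=0)
for n in ('scene','side'):
    p=arm.grab_frame(n); save(p,n+'0')
    print(n,'eye',np.round(p['eye'],3),p['orientation'],p['fx'],p['k1'])
    for q,z in Z.items():
        for m in arm.mark_of(p,q): print(q,round(m['conf'],2),np.round(m['uv']),np.round(at_z(p,m['uv'],z),3))
s=arm.get_state(); print({k:np.round(v,3) for k,v in s.items()})
E
python3 a.py
```

```text
scene eye [ 1.273 -0.565  1.415] [-2.5409617  -0.00832213  0.8632848 ] 606.0293300478698 -0.1511141669098142
hub_mid 0.9 [401. 156.] [0.525 0.415 0.045]
hub_mid 0.84 [373. 127.] [0.382 0.434 0.045]
hub_mid 0.82 [450. 175.] [0.669 0.472 0.045]
cap_bar 0.63 [182. 242.] [ 0.363 -0.26   0.053]
disc_mid 0.54 [176. 307.] [ 0.492 -0.375  0.004]
disc_mid 0.54 [160. 276.] [ 0.385 -0.356  0.004]
disc_mid 0.49 [212. 293.] [ 0.518 -0.278  0.004]
glue 0.74 [422. 233.] [0.743 0.286 0.   ]
glue 0.6 [316. 322.] [ 0.76  -0.121  0.   ]
sander 0.87 [285. 215.] [0.443 0.031 0.   ]
maple1 0.94 [366. 289.] [ 0.771  0.043 -0.   ]
maple1 0.76 [234. 354.] [ 0.693 -0.334  0.   ]
maple1 0.35 [313. 327.] [ 0.764 -0.136  0.   ]
maple2 0.94 [366. 289.] [ 0.771  0.043 -0.   ]
maple2 0.76 [234. 354.] [ 0.693 -0.334  0.   ]
maple2 0.35 [313. 327.] [ 0.764 -0.136  0.   ]
brush 0.85 [315. 326.] [ 0.766 -0.13   0.   ]
brush 0.48 [368. 201.] [0.56  0.248 0.   ]
brush 0.43 [322. 252.] [0.608 0.029 0.   ]
side eye [ 0.437 -0.748  0.555] [-2.11353077 -0.00594974 -0.15989598] 439.54262141421646 -0.08769642032784275
jig_pock
[... 747 characters left out ...]
54.] [0.784 0.042 0.   ]
maple2 0.88 [445. 393.] [ 0.705 -0.34   0.   ]
maple2 0.74 [223. 351.] [ 0.363 -0.196  0.   ]
brush 0.68 [433. 305.] [ 0.764 -0.137  0.   ]
brush 0.19 [306. 220.] [0.565 0.237 0.   ]
{'t': np.float64(1.1), 'q': array([-0.836,  0.359,  0.012, -0.   , -1.224, -0.288]), 'qd': array([ 0.001, -0.002,  0.001,  0.002, -0.   ,  0.   ]), 'joint_efforts': array([ 2.0000e-03, -5.8239e+01,  2.9331e+01,  7.0030e+00,  1.2000e-02,
       -0.0000e+00]), 'eef_pos': array([ 0.292, -0.609,  0.196]), 'ee_rot': array([-3.142,  0.   , -2.695]), 'force': array([-0.638,  0.345,  0.16 ]), 'moment': array([ 0.02 , -0.053, -0.001]), 'gripper_force': np.float64(0.0), 'width': np.float64(0.087)}
```

View pics/scene0.png

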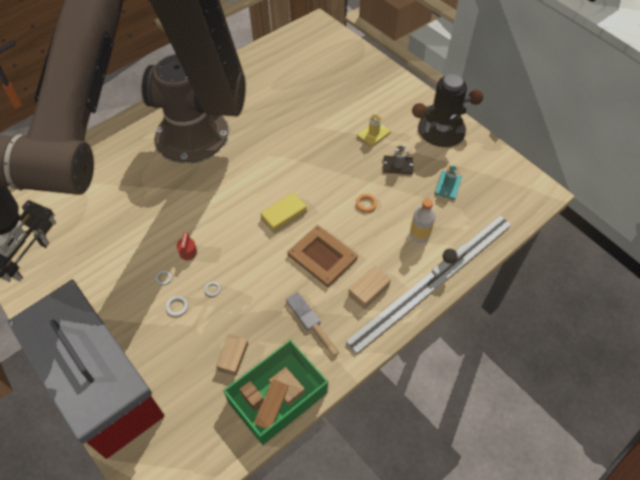

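View pics/side0.png

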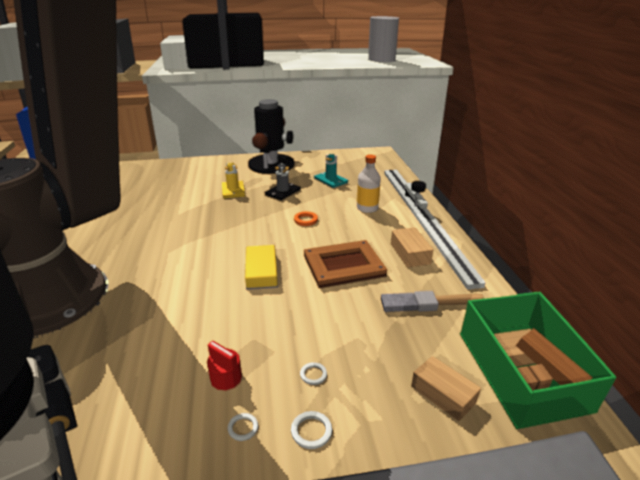

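The scene picture shows the hub look-alikes: yellow foot (374,130), black foot (399,162) and turquoise foot (449,184). The black one is meant. There is one orange ring, at (366,203). The disc look-alikes are (163,278), (177,306) and (212,289), and (177,306) is the largest. The red cap is at (186,246) and the jig at (322,255). I'll go to the hub first.

Emit:
carry_out(
  commands=[
    [0,0,1.2,0],
    [0.2,0.5,2.4,0],
    [1,1.5,3,0],
    [2,2.6,3,0],
    [3,3.7,3,0],
    [3.8,4.8,3,0],
    [4.6,5.9,3,0],
    [5,7,3,0],
    [5.2,8.2,3,0],
    [5.2,9.4,3,0],
  ],
  claw=0,
)

```text
t: 2.35
eef_pos: [0.5487, -0.1693, 0.3459]
ee_rot: [3.141, -0.001, -2.695]
force: [-0.3, 0.5, 0.0]
width: 0.0874
gripper_force: 0.0
```

Emit:
carry_out(
  commands=[
    [0,1.2,0,0],
    [0,2.4,0,0],
    [0,3.6,0,0],
    [0,4.8,0,0],
    [0,6,0,0],
    [-0.2,7.2,0,0],
    [-0.4,8.4,0,0],
    [-0.6,9.4,0,0],
    [-0.6,10,0,0],
    [-0.6,10,0,0],
  ],
)

```text
t: 3.6
eef_pos: [0.5179, 0.3304, 0.3454]
ee_rot: [-3.141, -0.001, -2.693]
force: [-1.0, -0.1, 0.2]
width: 0.0878
gripper_force: 0.0
```

```bash
cat > b.py <<'E'
from h import *
import sys
n=sys.argv[1]; Z=dict(jig_pocket=.01,hub_mid=.045,hub=0,hub_nose=.09,cap_bar=.053,ring1_mid=.006,disc_mid=.004)
p=arm.grab_frame('wrist'); save(p,n)
s=arm.get_state(); print(round(s['t'],2),np.round(s['eef_pos'],4),np.round(s['ee_rot'],3),np.round(s['q'],2),s['width'],'eye',np.round(p['eye'],3),np.round(p['orientation'],3))
for q in sys.argv[2:]:
    for m in arm.mark_of(p,q): print(q,round(m['conf'],2),np.round(m['uv'],1),np.round(at_z(p,m['uv'],Z[q]),4))
E
python3 b.py w1 hub_mid hub hub_nose ring1_mid jig_pocket
```

```text
3.65 [0.5181 0.3291 0.3458] [-3.141e+00 -1.000e-03 -2.694e+00] [ 0.88  0.2   0.13  0.   -1.5  -2.01] 0.08766070787032677 eye [0.454 0.299 0.533] [2.871 0.    2.02 ]
hub_mid 0.92 [375.3 218.8] [0.5168 0.4103 0.045 ]
hub_mid 0.72 [457.5 121.5] [0.3765 0.4414 0.045 ]
hub 0.88 [449.8 125.5] [0.3777 0.4484 0.    ]
hub 0.85 [358.5 329.3] [0.6755 0.4746 0.    ]
hub 0.72 [370.7 209.6] [0.5143 0.4094 0.    ]
hub_nose 0.89 [378.5 229.8] [0.5205 0.409  0.09  ]
hub_nose 0.7 [471.2 120.8] [0.3769 0.4406 0.09  ]
hub_nose 0.58 [366.9 361.2] [0.6715 0.4736 0.09  ]
jig_pocket 0.59 [ 55.1 151.6] [0.6185 0.0208 0.01  ]
```

View picture.

View pics/w1.png

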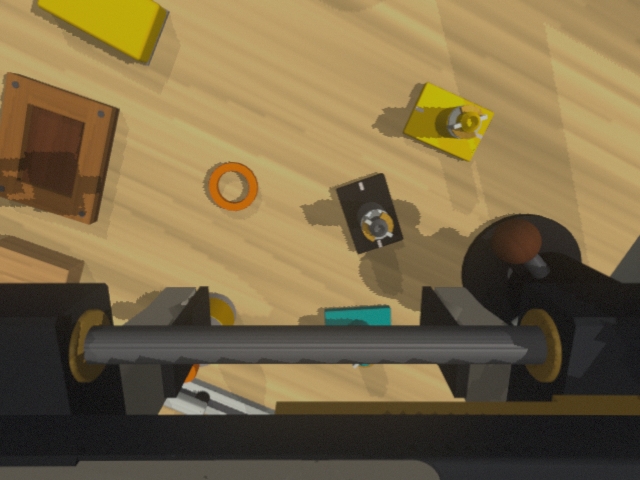

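The wrist picture shows the black-footed hub, with foot corners about (336,187), (382,174), (403,239) and (358,253) and the nose at (378,229). The orange ring is at (231,186) and the jig is at the left.

```bash
cat > c.py <<'E'
from h import *
p=arm.grab_frame('wrist')
c=np.array([at_z(p,u,.012)[:2] for u in [(336,187),(382,174),(403,239),(358,253)]])
print('hub',c.mean(0),[(round(float(np.hypot(*d)),4),round(float(np.degrees(np.arctan2(d[1],d[0]))),1)) for d in np.roll(c,-1,0)-c])
def ring(p,z,m):
    k,l,st,_=cv2.connectedComponentsWithStats(m.astype(np.uint8))
    for i in range(1,k):
        if st[i,4]>150:
            cs,_=cv2.findContours((l==i).astype(np.uint8),cv2.RETR_EXTERNAL,cv2.CHAIN_APPROX_NONE)
            w=np.array([at_z(p,u,z)[:2] for u in cs[0][:,0]],np.float32); (cc,r)=cv2.minEnclosingCircle(w)
            print('blob',st[i],np.round(cc,4),'r',round(r,4))
hsv=cv2.cvtColor(p['pixels'],cv2.COLOR_RGB2HSV)
ring(p,.012,(hsv[...,0]<14)&(hsv[...,1]>200)&(hsv[...,2]>120))
for n in('scene','side'):
    p=arm.grab_frame(n)
    hsv=cv2.cvtColor(p['pixels'],cv2.COLOR_RGB2HSV)
    if n=='side': save(p,'side_jig',(290,225,400,300),6)
    ring(p,.012,(hsv[...,0]>4)&(hsv[...,0]<14)&(hsv[...,1]>190)&(hsv[...,2]>120))
E
python3 c.py
```

```text
hub [0.5199781  0.40653339] [(0.06, 131.3), (0.0904, 45.8), (0.0617, -46.3), (0.0928, -135.3)]
blob [295 212  22  14 173] [0.5621 0.2239] r 0.0348
```

```bash
cat > d.py <<'E'
from h import *
p=arm.grab_frame('scene');s=arm.grab_frame('side')
for a,b in (((442,130),(271,162)),((452,82),(268,105)),((418,110),(252,143)),((476,97),(290,138)),((399,151),(283,172))): print(tri([p,s],[a,b]).round(3),at_z(p,a,0).round(3))
w=arm.grab_frame('wrist'); print(w['pixels'][168,231],w['pixels'][186,212],cv2.cvtColor(w['pixels'],cv2.COLOR_RGB2HSV)[186,212])
E
python3 d.py
```

```text
[0.504 0.627 0.006] [0.505 0.629 0.   ]
[0.5   0.631 0.199] [0.371 0.828 0.   ]
[0.447 0.555 0.099] [ 0.392  0.635 -0.   ]
[0.553 0.727 0.08 ] [0.474 0.837 0.   ]
[0.521 0.405 0.067] [0.48  0.457 0.   ]
[192 104  10] [190 102  10] [ 15 242 190]
```

View pics/side_jig.png

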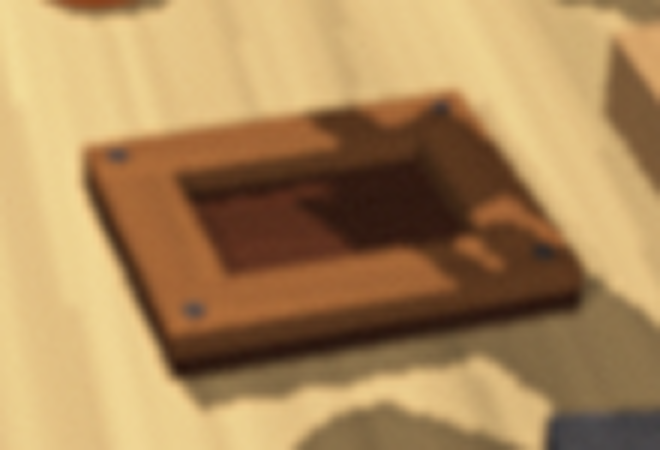

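The crop shows the jig, with the pocket's long axis along the jig's long side and the pocket centre near side (344,261).

Emit:
carry_out(
  commands=[
    [0,0.5,-0.5,0.8],
    [0,1,-1,1.6],
    [0,1.5,-1.8,2.4],
    [0.04,1.58,-2.6,3.3],
    [0.04,1.58,-3.2,3.3],
    [0.04,1.58,-3.4,3.3],
    [0.04,1.58,-3.4,3.3],
    [0.04,1.58,-3.4,3.3],
    [0.04,1.58,-3.4,3.3],
    [0.04,1.58,-3.4,3.3],
  ],
)

```text
t: 5.45
eef_pos: [0.5203, 0.4078, 0.1772]
ee_rot: [3.141, 0.001, -2.349]
force: [0.5, -0.4, -0.1]
width: 0.0872
gripper_force: 0.0
```

```bash
python3 b.py w2 hub_mid hub hub_nose
```

```text
5.5 [0.5203 0.4077 0.177 ] [ 3.141e+00  1.000e-03 -2.349e+00] [ 0.96  0.35 -0.05 -0.   -1.17 -1.74] 0.08784166976478601 eye [0.47  0.356 0.365] [ 2.869e+00 -1.000e-03  2.363e+00]
hub_mid 0.9 [243.8 388.4] [0.6732 0.4713 0.045 ]
hub_mid 0.88 [483.2 123.4] [0.3788 0.4419 0.045 ]
hub_mid 0.84 [319.6 225.9] [0.5204 0.4123 0.045 ]
hub 0.88 [317.9 210.6] [0.5187 0.4091 0.    ]
hub 0.85 [255.2 360. ] [0.6697 0.4734 0.    ]
hub 0.73 [462.7 122.7] [0.3779 0.4414 0.    ]
hub_nose 0.88 [318.  237.1] [0.5197 0.4092 0.09  ]
hub_nose 0.84 [235.  422.5] [0.6722 0.4711 0.09  ]
hub_nose 0.63 [514.6 120.7] [0.3764 0.4426 0.09  ]
```

View pics/w2.png

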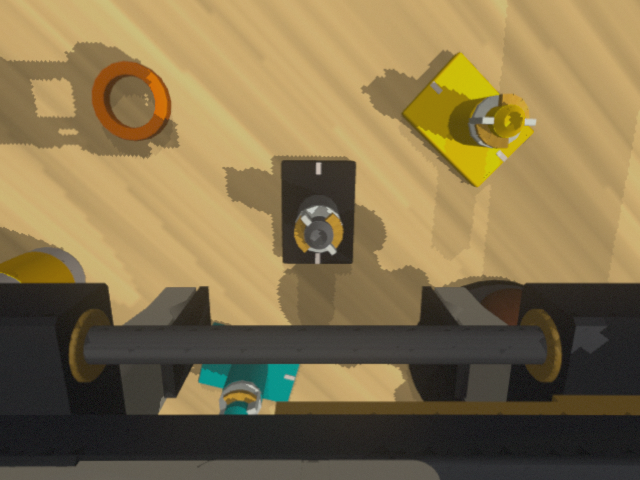

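The foot sits square in the picture, with corners (281,160) and (353,263), so the yaw is right. I'll descend and grasp.

Emit:
carry_out(
  commands=[
    [-0.02,0.03,-0.7,0],
    [-0.02,0.03,-1.4,0],
    [-0.02,0.03,-2,0],
    [-0.02,0.03,-2.5,0],
    [-0.02,0.03,-2.8,0],
    [-0.02,0.03,-2.96,0],
    [-0.02,0.03,-2.96,0],
    [-0.02,0.03,-2.96,0],
    [-0.02,0.03,-2.96,0],
    [-0.02,0.03,-2.96,0],
  ],
)

```text
t: 6.9
eef_pos: [0.5193, 0.4093, 0.0289]
ee_rot: [3.141, 0.001, -2.349]
force: [0.3, -0.0, 0.2]
width: 0.0874
gripper_force: 0.0
```

Emit:
carry_out(
  commands=[
    [0,0,0,0],
    [0,0,0,0],
    [0,0,0,0],
    [0,0,0,0],
    [0,0,0,0],
    [0,0,0,0],
    [0,0,0,0],
    [0,0,0,0],
    [0,0,0,0],
    [0,0,0,0],
  ],
  claw=1,
  force=25,
)

```text
t: 8.15
eef_pos: [0.5191, 0.4092, 0.0283]
ee_rot: [3.142, 0.0, -2.349]
force: [-0.7, 2.0, -0.9]
width: 0.0344
gripper_force: 25.0
```

Emit:
carry_out(
  commands=[
    [0,0,0.6,0],
    [0,0,1.2,0],
    [0,0,2,0],
    [0.2,-0.6,2.8,0],
    [0.5,-1.5,3.4,0],
    [0.8,-2.6,3.4,0],
    [1.1,-3.6,3.4,0],
    [1.4,-4.5,3.4,0],
    [1.6,-4.8,3.4,0],
    [1.6,-4.8,3.4,0],
  ],
)

```text
t: 9.4
eef_pos: [0.5993, 0.1679, 0.1979]
ee_rot: [3.141, -0.001, -2.351]
force: [-0.5, -0.8, -2.7]
width: 0.0345
gripper_force: 25.0
```

```bash
cat > e.py <<'E'
from h import *
p=arm.grab_frame('side')
for q in ([(85,148),(455,92),(580,268),(175,348)],[(180,178),(420,135),(470,225),(230,275)]):
    c=np.array([at_z(p,(290+u/6,225+v/6),.02)[:2] for u,v in q])
    print(c.mean(0),[(round(float(np.hypot(*d)),4),round(float(np.degrees(np.arctan2(d[1],d[0]))),1)) for d in np.roll(c,-1,0)-c])
E
python3 e.py; python3 b.py w3 jig_pocket hub hub_mid
```

```text
[0.61845365 0.01456708] [(0.147, 6.9), (0.1203, -83.2), (0.1484, -171.0), (0.1258, 96.2)]
[0.61972653 0.0186904 ] [(0.0948, 9.1), (0.0604, -86.6), (0.0914, -169.4), (0.0625, 96.7)]
9.5 [0.5989 0.1695 0.1979] [ 3.141e+00 -1.000e-03 -2.350e+00] [ 0.59  0.27 -0.11 -0.   -1.19 -1.37] 0.03468849451739372 eye [0.549 0.117 0.385] [ 2.871e+00 -1.000e-03  2.362e+00]
jig_pocket 0.63 [178.2 102.2] [0.6176 0.019  0.01  ]
hub 0.66 [315.1 264.3] [0.6396 0.2094 0.    ]
hub_mid 0.92 [314.  298.1] [0.652  0.2205 0.045 ]
```

View pics/w3.png

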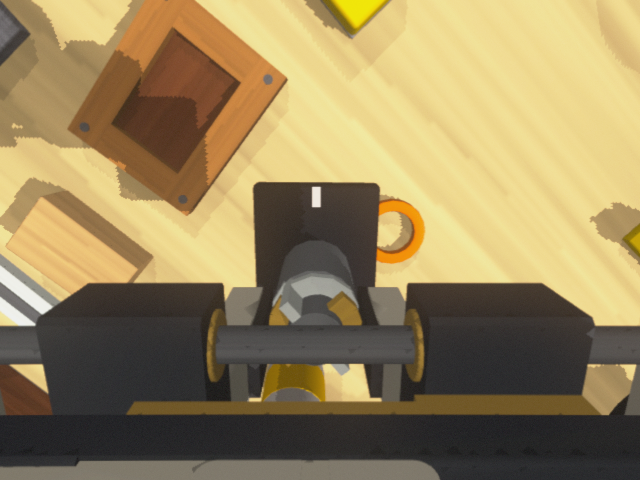

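Pocket opening corners are (176,27), (240,68), (181,172) and (113,124). The held hub's foot front edge runs from (254,183) to (378,183), upright and square.

```bash
cat > f.py <<'E'
from h import *
p=arm.grab_frame('wrist')
hsv=cv2.cvtColor(p['pixels'],cv2.COLOR_RGB2HSV)
for q in ([(176,27),(240,68),(181,172),(113,124)],):
    c=np.array([at_z(p,u,.02)[:2] for u in q])
    print(c.mean(0),[(round(float(np.hypot(*d)),4),round(float(np.degrees(np.arctan2(d[1],d[0]))),1)) for d in np.roll(c,-1,0)-c])
s=arm.get_state(); t=np.array(s['eef_pos']); 
a=at_z(p,(254,183),t[2]-.0165);b=at_z(p,(378,183),t[2]-.0165);ax=(b-a)/np.linalg.norm(b-a)
fw=np.array([-ax[1],ax[0],0]); m=(a+b)/2
print('foot edge',np.linalg.norm(b-a),np.degrees(np.arctan2(ax[1],ax[0])),'edge mid rel tcp along/lat',(m-t)@fw,(m-t)@ax,t)
E
python3 f.py
```

```text
[0.61511559 0.02085595] [(0.0583, 104.1), (0.1017, 12.0), (0.0676, -81.2), (0.0962, -173.5)]
foot edge 0.061315892709228326 135.4620569722875 edge mid rel tcp along/lat 0.04593132396625785 -0.00016194403774143624 [0.59875652 0.17010284 0.19823883]
```

Emit:
carry_out(
  commands=[
    [0.6,-0.5,0,-1.2],
    [1.2,-1,0,-2.4],
    [1.8,-1.5,0,-3.6],
    [2.4,-2,0,-4.8],
    [2.7,-2.6,0,-6],
    [2.7,-2.6,0,-6.07],
    [2.7,-2.6,0,-6.07],
    [2.7,-2.6,0,-6.07],
    [2.7,-2.6,0,-6.07],
    [2.7,-2.6,0,-6.07],
  ],
)

```text
t: 10.95
eef_pos: [0.734, 0.0397, 0.1986]
ee_rot: [3.142, 0.0, -2.984]
force: [0.8, 0.9, -2.3]
width: 0.0344
gripper_force: 25.0
```

```bash
python3 b.py w4 jig_pocket
```

```text
11.0 [0.734  0.0396 0.1986] [ 3.142  0.    -2.984] [ 0.32  0.46  0.17 -0.   -1.28 -1.73] 0.03453334589278508 eye [0.663 0.028 0.386] [ 2.87  -0.     1.728]
jig_pocket 0.86 [313.2  72.1] [0.6184 0.0194 0.01  ]
```

View pics/w4.png

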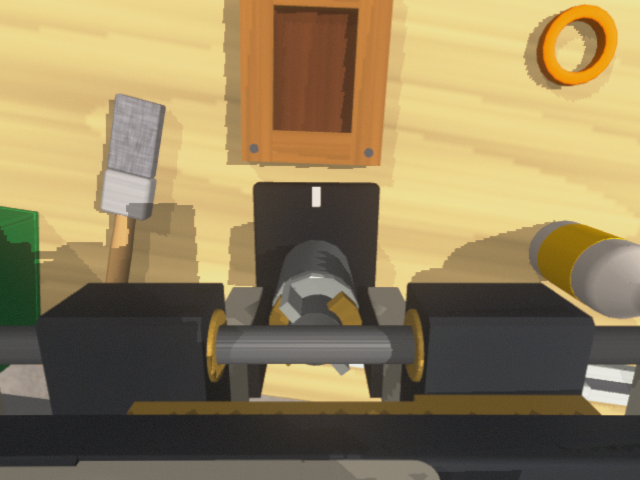

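The pocket opening corners are about (274,8), (358,11), (352,132) and (272,130). The jig's near edge runs from (243,162) to (380,165). The jig looks about 1-2° off the hub's axis.

```bash
cat > g.py <<'E'
from h import *
p=arm.grab_frame('wrist')
for q in ([(274,8),(358,11),(352,132),(272,130)],[(246,0),(393,0),(380,165),(242,163)]):
    c=np.array([at_z(p,u,.02)[:2] for u in q])
    print(c.mean(0),[(round(float(np.hypot(*d)),4),round(float(np.degrees(np.arctan2(d[1],d[0]))),1)) for d in np.roll(c,-1,0)-c])
# line fits on subpixel edges
g=cv2.createLineSegmentDetector().detect(cv2.cvtColor(p['pixels'],cv2.COLOR_RGB2GRAY))[0][:,0]
for l in g:
    if np.hypot(l[2]-l[0],l[3]-l[1])>35 and 220<l[0]<400 and l[1]<172:
        a,b=at_z(p,l[:2],.02),at_z(p,l[2:],.02);d=b-a
        print(l.round(0),round(float(np.degrees(np.arctan2(d[1],d[0])))%180,2),a[:2].round(4),b[:2].round(4))
E
python3 g.py
```

```text
[0.61989004 0.02006   ] [(0.0669, 97.2), (0.093, 7.5), (0.0687, -82.4), (0.0935, -173.6)]
[0.63023027 0.02262323] [(0.1163, 99.0), (0.1287, 6.9), (0.121, -81.8), (0.1272, -175.2)]
[364. 167. 328. 169.] 100.88 [0.6894 0.0759] [0.6955 0.0446]
[358.   8. 351. 132.] 6.9 [0.5673 0.0475] [0.6615 0.0589]
[273.   4. 358.   8.] 96.98 [ 0.5754 -0.0198] [0.5672 0.0472]
[349. 133. 273. 130.] 96.98 [0.6624 0.0576] [ 0.6703 -0.0074]
[393.   1. 380. 164.] 7.0 [0.5579 0.0735] [0.6847 0.089 ]
[272. 129. 273.   6.] 6.92 [ 0.6702 -0.0081] [ 0.5762 -0.0195]
[314.  11. 278.  13.] 100.93 [0.5752 0.0134] [ 0.5807 -0.0151]
[263. 161. 353. 164.] 96.78 [ 0.6978 -0.0127] [0.6885 0.0657]
```

Emit:
carry_out(
  commands=[
    [-0.8,-0.2,0,-0.35],
    [-1.6,-0.3,0,-0.35],
    [-2.2,-0.4,-0.2,-0.35],
    [-2.3,-0.4,-0.9,-0.35],
    [-2.3,-0.4,-1.6,-0.35],
    [-2.3,-0.4,-2.2,-0.35],
    [-2.3,-0.4,-2.5,-0.35],
    [-2.3,-0.4,-2.7,-0.35],
    [-2.3,-0.4,-2.78,-0.35],
    [-2.3,-0.4,-2.78,-0.35],
  ],
)

```text
t: 12.35
eef_pos: [0.6195, 0.0192, 0.0599]
ee_rot: [3.142, 0.001, -3.021]
force: [0.1, 1.0, -3.8]
width: 0.0339
gripper_force: 25.0
```

```bash
python3 b.py w5 hub_nose; python3 -c "
from h import *
p=arm.grab_frame('side');save(p,'s5',(270,180,420,300),5)"
```

```text
12.4 [0.6197 0.0192 0.0601] [ 3.141e+00  1.000e-03 -3.021e+00] [ 0.35  0.38 -0.29  0.   -0.9  -1.8 ] 0.034578248145504246 eye [0.548 0.01  0.247] [ 2.869 -0.     1.691]
```

View pics/s5.png

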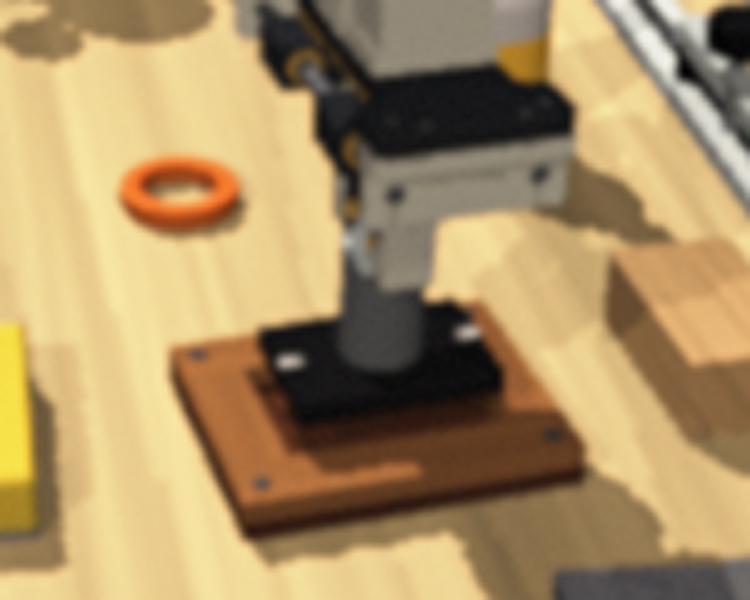

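The hub hovers about 1 cm over the pocket, in line with the jig. I'll lower it.

Emit:
carry_out(
  commands=[
    [-0.015,0.01,-0.1,0],
    [-0.015,0.01,-0.2,0],
    [-0.015,0.01,-0.26,0],
    [-0.015,0.01,-0.3,0],
    [-0.015,0.01,-0.34,0],
    [-0.015,0.01,-0.38,0],
    [-0.015,0.01,-0.41,0],
    [-0.015,0.01,-0.42,0],
    [-0.015,0.01,-0.42,0],
    [-0.015,0.01,-0.42,0],
  ],
)

```text
t: 13.75
eef_pos: [0.6186, 0.0197, 0.0386]
ee_rot: [3.142, 0.0, -3.021]
force: [0.3, 0.4, -0.8]
width: 0.0345
gripper_force: 25.0
```

Emit:
carry_out(
  commands=[
    [0,0,0,0],
    [0,0,0,0],
    [0,0,0,0],
    [0,0,0,0],
    [0,0,0,0],
    [0,0,0.3,0],
    [0,0,1,0],
    [0,0,2,0],
    [0,0,3,0],
    [0,0,3.6,0],
  ],
  claw=0,
)

```text
t: 15.0
eef_pos: [0.6192, 0.0196, 0.2228]
ee_rot: [3.141, 0.005, -3.021]
force: [-0.3, 0.7, -0.5]
width: 0.0876
gripper_force: 0.0
```

Emit:
carry_out(
  commands=[
    [0.5,0.4,0,0],
    [1,0.8,0,0],
    [1.4,1.1,0,0],
    [1.4,1.1,0,0],
    [1.4,1.1,0,0],
    [1.4,1.1,0,0],
    [1.4,1.1,0,0],
    [1.4,1.1,0,0],
    [1.4,1.1,0,0],
    [1.4,1.1,0,0],
  ],
)

```text
t: 16.25
eef_pos: [0.6883, 0.0746, 0.2184]
ee_rot: [3.142, -0.0, -3.022]
force: [0.7, -1.5, 0.9]
width: 0.0879
gripper_force: 0.0
```

```bash
cat > k.py <<'E'
from h import *
import sys
def blobs(p,z,m,mn=150):
    k,l,st,_=cv2.connectedComponentsWithStats(m.astype(np.uint8))
    for i in range(1,k):
        if st[i,4]>mn:
            cs,_=cv2.findContours((l==i).astype(np.uint8),cv2.RETR_EXTERNAL,cv2.CHAIN_APPROX_NONE)
            w=np.array([at_z(p,u,z)[:2] for u in cs[0][:,0]],np.float32); (cc,r)=cv2.minEnclosingCircle(w)
            print('blob',st[i],'c',np.round(cc,4),'r',round(r,4))
def orange(p):
    h=cv2.cvtColor(p['pixels'],cv2.COLOR_RGB2HSV); return (h[...,0]>=8)&(h[...,0]<=17)&(h[...,1]>215)&(h[...,2]>140)
E
python3 b.py w6 hub_nose hub_mid hub jig_pocket ring1_mid; python3 - <<'E'
from k import *
p=arm.grab_frame('wrist'); blobs(p,.012,orange(p))
E
```

```text
16.3 [0.6884 0.0746 0.2183] [ 3.142 -0.    -3.022] [ 0.39  0.38  0.09 -0.   -1.28 -1.84] 0.08761696455368541 eye [0.617 0.065 0.406] [ 2.87  -0.     1.691]
hub_nose 0.73 [253.9 127.6] [0.6223 0.0207 0.09  ]
hub_mid 0.91 [255.9 127. ] [0.6224 0.016  0.045 ]
hub 0.75 [264.2 124.4] [0.6197 0.0175 0.    ]
jig_pocket 0.57 [259.7 123.4] [0.6193 0.0144 0.01  ]
blob [ 475   54   68   71 1827] c [0.5638 0.2339] r 0.0302
```

View pics/w6.png

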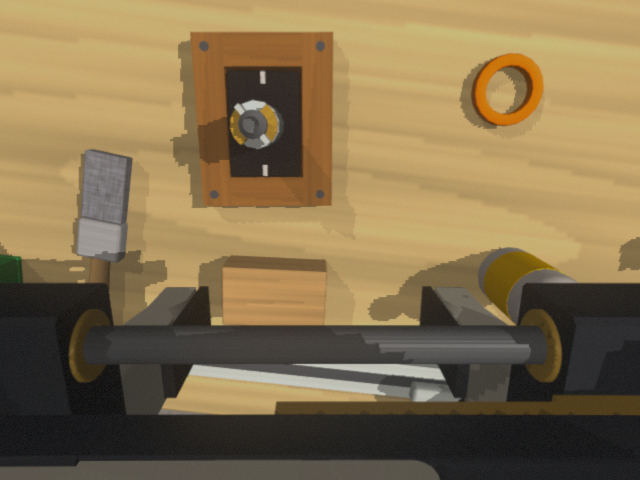

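The hub is seated in the pocket, with its foot at (228-302, 67-178) and nose at (254,127). The ring is at (508,90), and I'll grasp it now.

Emit:
carry_out(
  commands=[
    [-0.7,0.8,0,0],
    [-1.4,1.6,0,0],
    [-2,2.4,-0.4,0],
    [-2.49,3.1,-1,0],
    [-2.49,3.19,-2,0],
    [-2.49,3.19,-3,0],
    [-2.49,3.19,-3.7,0],
    [-2.49,3.19,-4.1,0],
    [-2.49,3.19,-4.24,0],
    [-2.49,3.19,-4.24,0],
  ],
)

```text
t: 17.85
eef_pos: [0.564, 0.2341, 0.0065]
ee_rot: [-3.141, -0.0, -3.021]
force: [0.1, -0.4, 0.2]
width: 0.0877
gripper_force: 0.0
```

Emit:
carry_out(
  commands=[
    [0,0,0,0],
    [0,0,0,0],
    [0,0,0,0],
    [0,0,0,0],
    [0,0,0,0],
    [0,0,0,0],
    [0,0,0,0],
    [0,0,0,0],
    [0,0,0,0],
    [0,0,0,0],
  ],
  claw=1,
  force=15,
)

```text
t: 19.1
eef_pos: [0.5638, 0.2341, 0.0063]
ee_rot: [-3.142, -0.0, -3.022]
force: [0.0, 0.8, -0.0]
width: 0.0009
gripper_force: 0.0
```

The gripper shut on nothing, so I'll look.

```bash
python3 - <<'E'
from k import *
for n in ('side','scene'):
    p=arm.grab_frame(n); h=cv2.cvtColor(p['pixels'],cv2.COLOR_RGB2HSV)
    blobs(p,.012,(h[...,0]>=4)&(h[...,0]<=17)&(h[...,1]>180)&(h[...,2]>120),40)
    if n=='side': save(p,'s7',(240,160,400,280),5)
E
```

```text
blob [366 155   9   8  65] c [0.8369 0.6038] r 0.0341
blob [295 212  22  14 194] c [0.5621 0.2239] r 0.0356
```

View pics/s7.png

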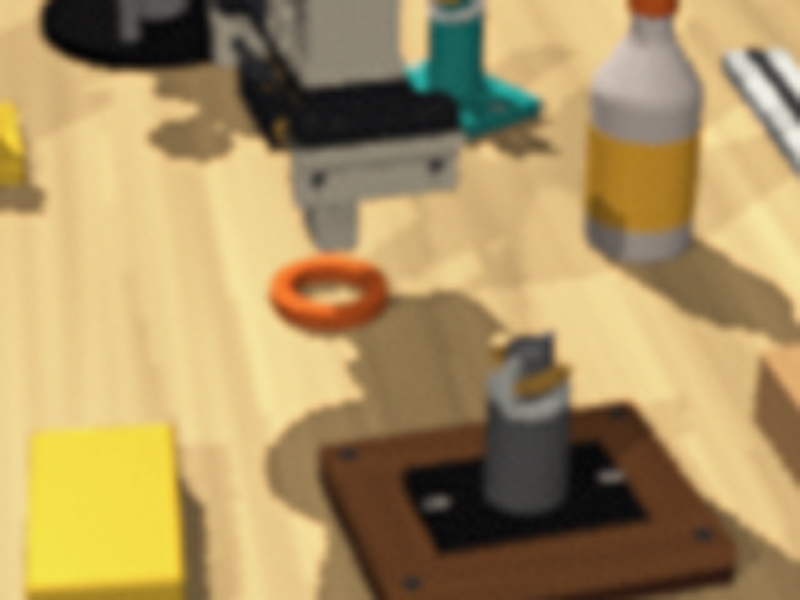

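```bash
python3 - <<'E'
from k import *
p=arm.grab_frame('side'); t=np.array(arm.get_state()['eef_pos'])
print(px(p,t),px(p,t+[0,0,.019]),px(p,[.5638,.2339,.006]))
print('ring px ctr',306,219, at_z(p,(306,217.5),.012), at_z(p,(306,219),.006))
s=arm.grab_frame('scene'); print(px(s,[.5638,.2339,.006]),px(s,t)); save(s,'sc8',(320,140,460,240),5)
w=arm.grab_frame('wrist'); blobs(w,.012,orange(w)); 
for m in arm.mark_of(w,'ring1_mid'): print(m['uv'],at_z(w,m['uv'],.006))
E
```

```text
[305.4507084  218.20319036] [305.38008271 211.68728281] [305.44880163 218.35176145]
ring px ctr 306 219 [0.56440298 0.22740517 0.012     ] [0.56474112 0.23029146 0.006     ]
[365.49983233 202.93309361] [365.56265074 202.83850564]
blob [ 256  221  127   62 3431] c [0.5596 0.235 ] r 0.0298
```

View pics/sc8.png

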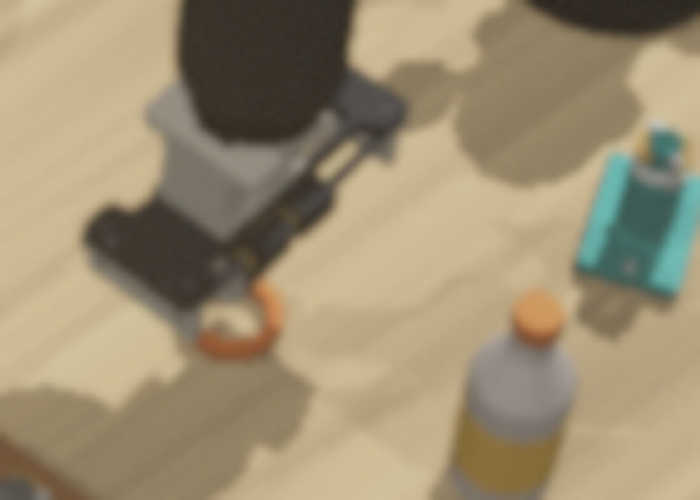

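The side picture puts the fingertips at (307,209), while the reported TCP projects to (305,218). The tips are therefore about 20-27 mm higher than assumed, and they closed above the ring without touching it. I'll open and go lower carefully.

Emit:
carry_out(
  commands=[
    [0,0,0,0],
    [0,0,0,0],
    [0,0,0,0],
    [0,0,0,0],
    [0,0,0,0],
    [0,0,-0.05,0],
    [0,0,-0.1,0],
    [0,0,-0.15,0],
    [0,0,-0.2,0],
    [0,0,-0.2,0],
  ],
  claw=0,
)

```text
t: 20.65
eef_pos: [0.5637, 0.234, -0.004]
ee_rot: [-3.141, -0.0, -3.022]
force: [0.6, -0.9, 0.8]
width: 0.087
gripper_force: 0.0
```

```bash
python3 - <<'E'
from k import *
p=arm.grab_frame('side'); save(p,'s9',(265,170,365,245),8); print(px(p,arm.get_state()['eef_pos']))
w=arm.grab_frame('wrist'); a=cv2.resize(w['pixels'],(400,300)); cv2.imwrite('pics/s9.png',np.vstack([cv2.resize(p['pixels'][170:245,265:365],(400,300)),a])[...,::-1])
E
```

```text
[305.48415646 221.6240623 ]
```

View pics/s9.png

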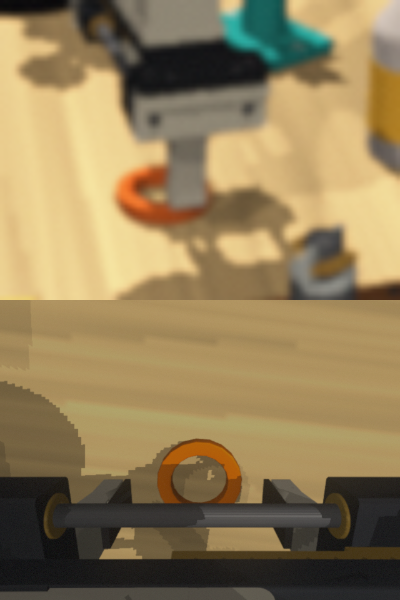

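The side view shows the near finger's tip beside the ring at about side (312,221). The wrist view shows the ring midway between the open fingers.

```bash
python3 - <<'E'
from k import *
p=arm.grab_frame('side'); w=arm.grab_frame('wrist')
for y in(.17,.19):
  for z in (0,.01,.02,.03): print(y,z,px(p,[.5637,y,z]).round(1))
t=np.array(arm.get_state()['eef_pos'])
for z in (0,.02): print('tcp wrist px',px(w,t+[0,0,z]).round(1),'ring',px(w,[.5638,.2339,.012]).round(1))
blobs(w,.012,orange(w)); blobs(w,.0,orange(w))
E
```

```text
0.17 0 [308.9 233. ]
0.17 0.01 [308.9 229.5]
0.17 0.02 [308.9 225.9]
0.17 0.03 [308.8 222.3]
0.19 0 [307.8 228.9]
0.19 0.01 [307.8 225.4]
0.19 0.02 [307.7 221.9]
0.19 0.03 [307.7 218.4]
tcp wrist px [316.  281.3] ring [315.6 293.4]
tcp wrist px [316.2 297.6] ring [315.6 293.4]
blob [ 259  227  126   59 2881] c [0.5527 0.2354] r 0.0281
blob [ 259  227  126   59 2881] c [0.5569 0.2361] r 0.0301
```

Emit:
carry_out(
  commands=[
    [0,0,-0.03,0],
    [0,0,-0.06,0],
    [0,0,-0.09,0],
    [0,0,-0.12,0],
    [0,0,-0.15,0],
    [0,0,-0.18,0],
    [0,0,-0.2,0],
    [0,0,-0.2,0],
    [0,0,-0.2,0],
    [0,0,-0.2,0],
  ],
)

```text
t: 22.1
eef_pos: [0.5639, 0.2341, -0.0136]
ee_rot: [3.142, 0.0, -3.022]
force: [-0.2, -0.5, -0.6]
width: 0.0874
gripper_force: 0.0
```

```bash
python3 - <<'E'
from k import *
p=arm.grab_frame('side'); save(p,'s10')
im=p['pixels'].astype(int)
# grey finger columns: print lowest light-grey pixel per column near finger
sat=cv2.cvtColor(p['pixels'],cv2.COLOR_RGB2HSV)[...,1]; 
g=(sat<70)
for c in range(302,320,2): r=np.where(g[195:240,c])[0]; print(c,(r.max()+195) if len(r) else None,end='; ')
E
```

```text
302 207; 304 207; 306 208; 308 224; 310 224; 312 224; 314 224; 316 207; 318 205;
```

Emit:
carry_out(
  commands=[
    [0,0,-0.03,0],
    [0,0,-0.06,0],
    [0,0,-0.09,0],
    [0,0,-0.12,0],
    [0,0,-0.15,0],
    [0,0,-0.18,0],
    [0,0,-0.2,0],
    [0,0,-0.2,0],
    [0,0,-0.2,0],
    [0,0,-0.2,0],
  ],
)

```text
t: 23.4
eef_pos: [0.5639, 0.2341, -0.0236]
ee_rot: [3.142, 0.0, -3.021]
force: [-0.5, -0.7, -0.3]
width: 0.0876
gripper_force: 0.0
```

```bash
python3 - <<'E'
from k import *
p=arm.grab_frame('side')
sat=cv2.cvtColor(p['pixels'],cv2.COLOR_RGB2HSV)[...,1]; g=(sat<70)
for c in range(302,320,2): r=np.where(g[195:240,c])[0]; print(c,(r.max()+195) if len(r) else None,end='; ')
w=arm.grab_frame('wrist'); print(arm.get_state()['q'])
# palm/ring picture composite
cv2.imwrite('pics/c11.png',np.vstack([cv2.resize(p['pixels'][170:245,265:365],(400,300),interpolation=cv2.INTER_CUBIC),cv2.resize(w['pixels'],(400,300))])[...,::-1])
E
```

```text
302 211; 304 211; 306 211; 308 227; 310 228; 312 228; 314 228; 316 224; 318 209; [ 7.13124157e-01  4.74376967e-01 -3.78978688e-01 -1.07160309e-05
 -7.17314272e-01 -2.16381354e+00]
```

View pics/c11.png

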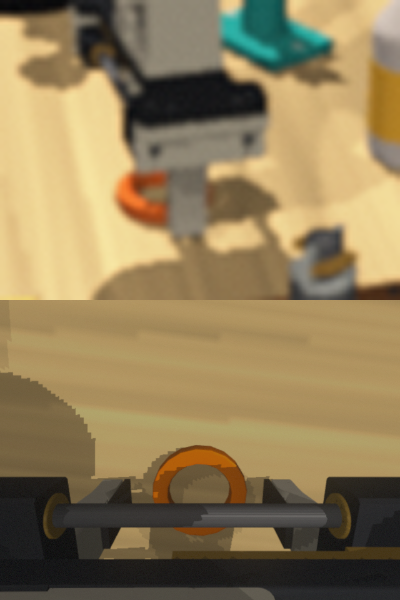

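The side view shows the finger tip still about 14 mm above the bench, at row 228 against about 233 for the bench, and slightly to +x of the ring's centre (311.5 against 309). I'll go down another 1 cm, shift -x slightly, then close.

Emit:
carry_out(
  commands=[
    [-0.05,0,-0.03,0],
    [-0.09,0,-0.06,0],
    [-0.09,0,-0.09,0],
    [-0.09,0,-0.11,0],
    [-0.09,0,-0.13,0],
    [-0.09,0,-0.15,0],
    [-0.09,0,-0.17,0],
    [-0.09,0,-0.18,0],
    [-0.09,0,-0.18,0],
    [-0.09,0,-0.18,0],
  ],
)

```text
t: 24.75
eef_pos: [0.5595, 0.2341, -0.03]
ee_rot: [3.141, 0.001, -3.021]
force: [-9.3, -2.0, 25.1]
width: 0.0878
gripper_force: 12.3
```

Emit:
carry_out(
  commands=[
    [0,0,0,0],
    [0,0,0,0],
    [0,0,0,0],
    [0,0,0,0],
    [0,0,0,0],
    [0,0,0,0],
    [0,0,0,0],
    [0,0,0,0],
    [0,0,0,0],
    [0,0,0,0],
  ],
  claw=1,
  force=10,
)

```text
t: 26.0
eef_pos: [0.5614, 0.2347, -0.03]
ee_rot: [3.141, 0.004, -3.02]
force: [-1.9, -3.1, 18.7]
width: 0.0631
gripper_force: 12.5
```

```bash
python3 - <<'E'
from k import *
p=arm.grab_frame('side')
sat=cv2.cvtColor(p['pixels'],cv2.COLOR_RGB2HSV)[...,1]; g=(sat<70)
for c in range(300,322,2): r=np.where(g[195:240,c])[0]; print(c,(r.max()+195) if len(r) else None,end='; ')
w=arm.grab_frame('wrist'); save(w,'w12'); save(p,'s12',(265,170,365,245),4)
E
```

```text
300 214; 302 214; 304 214; 306 228; 308 228; 310 227; 312 227; 314 213; 316 212; 318 212; 320 212;
```

The fingers touched the bench at a reported z of -0.030, so the tips sit 30 mm above the reported TCP. The ring is now gripped at a width of 63 mm. I'll lift it and check.

Emit:
carry_out(
  commands=[
    [0,0,0.1,0],
    [0,0,0.4,0],
    [0,0,1,0],
    [0,0,1.8,0],
    [0.1,-0.6,2.6,0],
    [0.2,-1.4,3,0],
    [0.2,-2,3,0],
    [0.2,-2,3,0],
    [0.2,-2,3,0],
    [0.2,-2,3,0],
  ],
  force=20,
)

```text
t: 27.35
eef_pos: [0.5693, 0.1348, 0.1173]
ee_rot: [-3.142, -0.0, -3.021]
force: [0.8, 0.3, -0.4]
width: 0.0618
gripper_force: 20.0
```

```bash
python3 - <<'E'
from k import *
p=arm.grab_frame('wrist'); s=arm.get_state(); t=np.array(s['eef_pos']); print(t,s['width'],s['ee_rot'],s['force'])
h=cv2.cvtColor(p['pixels'],cv2.COLOR_RGB2HSV); m=(h[...,0]>=6)&(h[...,0]<=17)&(h[...,1]>215)&(h[...,2]>90)
for z in(.03,.042): blobs(p,t[2]+z,m)
save(p,'w13'); print('tcp px',px(p,t).round(), px(p,t+[0,0,.042]).round())
# hole fit: front-most points of hole
q=arm.grab_frame('side'); h=cv2.cvtColor(q['pixels'],cv2.COLOR_RGB2HSV); blobs(q,t[2]+.036,(h[...,0]>=3)&(h[...,0]<=17)&(h[...,1]>190)&(h[...,2]>100),60)
# hub check
for n,z in(('hub_nose',.1),('hub_mid',.055)):
    for mm in arm.mark_of(p,n)[:2]: print(n,mm['conf'],at_z(p,mm['uv'],z))
    for mm in arm.mark_of(q,n)[:4]: print('side',n,mm['conf'],at_z(q,mm['uv'],z))
E
```

```text
[0.56926421 0.13481369 0.11718771] 0.06179769446817291 [-3.14143632e+00 -3.54425155e-04 -3.02059861e+00] [-0.31666558 -0.30011483 -0.20704194]
blob [ 238  245  155   80 5099] c [0.5742 0.1349] r 0.0324
blob [ 257  364  116   26 1716] c [0.5964 0.1374] r 0.025
blob [ 238  245  155   80 5099] c [0.5684 0.1342] r 0.03
blob [ 257  364  116   26 1716] c [0.5889 0.1365] r 0.0231
tcp px [316. 281.] [316. 320.]
blob [301 175  11  14 101] c [0.56   0.1373] r 0.0353
side hub_nose 0.66 [0.38455358 0.41594687 0.1       ]
side hub_nose 0.56 [0.62161468 0.01422091 0.1       ]
side hub_mid 0.98 [0.37432591 0.39763488 0.055     ]
side hub_mid 0.79 [0.67573868 0.43325301 0.055     ]
side hub_mid 0.71 [0.61409413 0.02018365 0.055     ]
```

```bash
cat >> k.py <<'E'
from scipy.optimize import least_squares
def heldfit(p,m,r,t,dz0,zfix=None):
    k,l,st,_=cv2.connectedComponentsWithStats(m.astype(np.uint8)); i=1+np.argmax(st[1:,4]); l=l==i
    pts=[]
    x0,y0,w,hh=st[i,:4]
    for c in range(x0+6,x0+w-6,3): pts.append((c+.0,np.where(l[:,c])[0].min()-.5))   # far outline
    for rr in range(y0+int(hh*.55),y0+hh-8,3):
        cs=np.where(l[rr])[0]; 
    pts=np.array(pts)
    f=lambda v:[np.hypot(*(at_z(p,u,t[2]+(v[2] if zfix is None else zfix))[:2]-v[:2]))-r for u in pts]
    s=least_squares(f,[t[0],t[1],dz0],loss='soft_l1',f_scale=.0005); return s.x,np.sqrt(np.mean(np.square(f(s.x))))
E
python3 - <<'E'
from k import *
p=arm.grab_frame('wrist'); t=np.array(arm.get_state()['eef_pos'])
h=cv2.cvtColor(p['pixels'],cv2.COLOR_RGB2HSV); m=(h[...,0]>=6)&(h[...,0]<=17)&(h[...,1]>215)&(h[...,2]>90)
x,e=heldfit(p,m,.031,t,.042); print(x-np.r_[t[:2],0],e)
x,e=heldfit(p,m,.031,t,.042,.042); print(x-np.r_[t[:2],0],e)
E
```

```text
[0.00449233 0.00034652 0.03063346] 0.0005317049261359835
[0.00147764 0.00038904 0.042     ] 0.0007381198854209723
```

Emit:
carry_out(
  commands=[
    [0.3,-0.8,0,0],
    [0.6,-1.6,0,0],
    [0.95,-2.3,0,0],
    [0.95,-2.3,0,0],
    [0.95,-2.3,-0.4,0],
    [0.95,-2.3,-0.7,0],
    [0.95,-2.3,-0.9,0],
    [0.95,-2.3,-1.05,0],
    [0.95,-2.3,-1.14,0],
    [0.95,-2.3,-1.14,0],
  ],
)

```text
t: 28.95
eef_pos: [0.6169, 0.0192, 0.0603]
ee_rot: [-3.142, -0.0, -3.021]
force: [0.7, 0.4, -0.9]
width: 0.0617
gripper_force: 20.0
```

```bash
python3 - <<'E'
from k import *
p=arm.grab_frame('wrist'); t=np.array(arm.get_state()['eef_pos']); s=arm.grab_frame('side')
save(p,'w14');cv2.imwrite('pics/c14.png',np.vstack([cv2.resize(s['pixels'][195:285,284:404],(400,300),interpolation=cv2.INTER_CUBIC),cv2.resize(p['pixels'][180:420,160:480],(400,300))])[...,::-1])
print(arm.get_state()['force'],t)
# colour sample down the column
E
```

```text
[ 0.22980873  0.40039043 -0.97283717] [0.61700695 0.0191553  0.06054789]
```

Emit:
carry_out(
  commands=[
    [0,0.005,-0.06,0],
    [0,0.005,-0.12,0],
    [0,0.005,-0.18,0],
    [0,0.005,-0.24,0],
    [0,0.005,-0.3,0],
    [0,0.005,-0.36,0],
    [0,0.005,-0.4,0],
    [0,0.005,-0.4,0],
    [0,0.005,-0.4,0],
    [0,0.005,-0.4,0],
  ],
)

```text
t: 30.3
eef_pos: [0.6169, 0.0194, 0.0405]
ee_rot: [3.142, 0.0, -3.021]
force: [0.4, -0.1, -0.4]
width: 0.0619
gripper_force: 20.0
```

Emit:
carry_out(
  commands=[
    [0,0,-0.06,0],
    [0,0,-0.12,0],
    [0,0,-0.18,0],
    [0,0,-0.24,0],
    [0,0,-0.3,0],
    [0,0,-0.36,0],
    [0,0,-0.4,0],
    [0,0,-0.4,0],
    [0,0,-0.4,0],
    [0,0,-0.4,0],
  ],
)

```text
t: 31.55
eef_pos: [0.617, 0.0194, 0.0205]
ee_rot: [3.142, 0.0, -3.022]
force: [-0.2, -0.1, -0.1]
width: 0.0617
gripper_force: 20.0
```

Emit:
carry_out(
  commands=[
    [0,0,0,0],
    [0,0,0,0],
    [0,0,0,0],
    [0,0,0,0],
    [0,0,0,0],
    [0,0,0.3,0],
    [0,0,1.2,0],
    [0,0,2.4,0],
    [0,0,3.6,0],
    [0.6,0,4,0],
  ],
  claw=0,
)

```text
t: 32.8
eef_pos: [0.6482, 0.0195, 0.2279]
ee_rot: [3.141, 0.009, -3.021]
force: [1.6, 0.7, 0.1]
width: 0.0879
gripper_force: 0.0
```

Emit:
carry_out(
  commands=[
    [0.9,0,0,0],
    [0.9,0,0,0],
    [0.9,0,0,0],
    [0.9,0,0,0],
    [0.9,0,0,0],
    [0.9,0,0,0],
    [0.9,0,0,0],
    [0.9,0,0,0],
    [0.9,0,0,0],
    [0.9,0,0,0],
  ],
)

```text
t: 34.05
eef_pos: [0.6919, 0.0194, 0.2203]
ee_rot: [3.142, 0.0, -3.022]
force: [-0.3, 0.1, 0.0]
width: 0.0875
gripper_force: 0.0
```

```bash
python3 - <<'E'
from k import *
w=arm.grab_frame('wrist'); t=np.array(arm.get_state()['eef_pos']); print(t)
h=cv2.cvtColor(w['pixels'],cv2.COLOR_RGB2HSV); m=(h[...,0]>=6)&(h[...,0]<=17)&(h[...,1]>215)&(h[...,2]>90)
blobs(w,.034,m); 
for q,z in(('ring1_mid',.028),('hub_nose',.1),('hub_mid',.055),('hub',.01)):
    for mm in arm.mark_of(w,q)[:2]: print(q,mm['conf'],at_z(w,mm['uv'],z))
save(w,'w15')
for n in('scene','side'):
    p=arm.grab_frame(n); h=cv2.cvtColor(p['pixels'],cv2.COLOR_RGB2HSV); print(n); blobs(p,.0,(h[...,0]>=4)&(h[...,0]<=17)&(h[...,1]>170)&(h[...,2]>130),40)
    for mm in arm.mark_of(p,'disc_mid')+arm.mark_of(p,'cap_bar'): print(mm['conf'],mm['uv'],at_z(p,mm['uv'],.004))
E
```

```text
[0.69186001 0.0193635  0.22028698]
blob [ 291   91   70   72 2021] c [0.6192 0.0191] r 0.0308
hub_nose 0.77 [0.62076022 0.01936552 0.1       ]
hub_mid 0.72 [0.62274102 0.0188783  0.055     ]
scene
0.59 [174.5, 306.9] [ 0.48904531 -0.37728696  0.004     ]
0.46 [212.6, 289.9] [ 0.51195419 -0.27086538  0.004     ]
0.41 [163.1, 276.3] [ 0.39117354 -0.35041886  0.004     ]
0.88 [186.2, 241.7] [ 0.33826359 -0.23983391  0.004     ]
side
blob [366 155  10   8  66] c [0.8458 0.6336] r 0.0361
blob [355 243  15  10  47] c [0.6767 0.088 ] r 0.0217
blob [330 246  29  19 241] c [0.626  0.0651] r 0.0405
0.92 [313.3, 428.5] [ 0.49316666 -0.37073072  0.004     ]
0.84 [241.8, 426.5] [ 0.39302951 -0.35260352  0.004     ]
0.78 [314.0, 370.8] [ 0.51015927 -0.26573321  0.004     ]
0.26 [227.9, 375.3] [ 0.37279124 -0.25485849  0.004     ]
0.9 [223.8, 351.8] [ 0.36543729 -0.20231278  0.004     ]
```

The ring is seated on the hub, centre (0.619, 0.019), and there are no other orange rings. Disc candidates in scene pixels are (163,278), (177,306) and (212,289). (177,306) fits because it is the largest. I'll go there and confirm in a crop.

Emit:
carry_out(
  commands=[
    [-0.3,-1,0,0],
    [-0.6,-2.1,0,0],
    [-0.9,-3.2,0,0],
    [-1.3,-4.3,0,0],
    [-1.7,-5.4,0,0],
    [-2.1,-6.5,0,0],
    [-2.5,-7.6,0,0],
    [-2.5,-7.8,0,0],
    [-2.5,-7.8,0,0],
    [-2.5,-7.8,0,0],
  ],
)

```text
t: 35.85
eef_pos: [0.5673, -0.3696, 0.2203]
ee_rot: [3.141, 0.0, -3.021]
force: [-0.1, 0.6, -0.4]
width: 0.0873
gripper_force: 0.0
```

```bash
python3 - <<'E'
from k import *
p=arm.grab_frame('wrist'); t=np.array(arm.get_state()['eef_pos']); print(t); save(p,'w16')
for z,q in((.004,'disc_mid'),(.053,'cap_bar')):
  for mm in arm.mark_of(p,q): print(q,mm['conf'],np.round(mm['uv']),at_z(p,mm['uv'],z))
for r in arm.regions_of(p,'disc'): 
    print(r['conf'],r['uv'],r['pixels'].sum()); blobs(p,.008,r['pixels'])
E
```

```text
[ 0.5674336  -0.36940127  0.22041597]
disc_mid 0.65 [426. 156.] [ 0.50961358 -0.26955306  0.004     ]
0.92 [362.9, 30.6] 801
blob [335   0  50  41 801] c [ 0.3966 -0.3519] r 0.0218
0.81 [438.8, 160.1] 807
blob [404 133  45  44 807] c [ 0.5087 -0.2709] r 0.0219
0.56 [344.0, 119.3] 1500
blob [ 294   91   60   63 1500] c [ 0.4902 -0.3715] r 0.0288
```

View pics/w16.png

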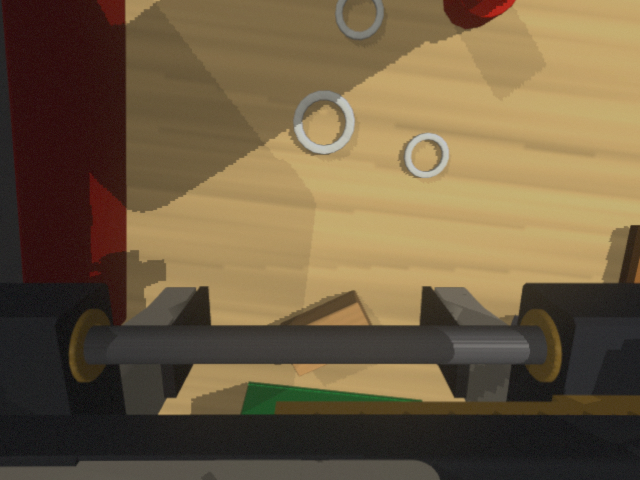

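The picture shows three grey rings at (360,12), (324,122) and (426,156). The one at (324,122) is the largest, with a radius of 28.8 mm against 21.9 mm, so it is the 58 mm disc. I'll grasp it.

Emit:
carry_out(
  commands=[
    [-0.6,0,-0.4,0],
    [-1.2,-0.04,-1,0],
    [-1.54,-0.04,-1.8,0],
    [-1.54,-0.04,-2.8,0],
    [-1.54,-0.04,-3.7,0],
    [-1.54,-0.04,-4.3,0],
    [-1.54,-0.04,-4.6,0],
    [-1.54,-0.04,-4.8,0],
    [-1.54,-0.04,-4.9,0],
    [-1.54,-0.04,-4.93,0],
  ],
)

```text
t: 37.3
eef_pos: [0.4904, -0.3728, -0.0256]
ee_rot: [-3.141, 0.001, -3.021]
force: [0.5, 0.1, -0.7]
width: 0.0876
gripper_force: 0.0
```

Emit:
carry_out(
  commands=[
    [0,0,0,0],
    [0,0,0,0],
    [0,0,0,0],
    [0,0,0,0],
    [0,0,0,0],
    [0,0,0,0],
    [0,0,0,0],
    [0,0,0,0],
    [0,0,0,0],
    [0,0,0,0],
  ],
  claw=1,
  force=20,
)

```text
t: 38.55
eef_pos: [0.49, -0.3727, -0.0259]
ee_rot: [-3.141, 0.0, -3.021]
force: [-0.4, 0.9, 5.6]
width: 0.0569
gripper_force: 20.0
```

Emit:
carry_out(
  commands=[
    [0,0,0.3,0],
    [0,0,1.2,0],
    [0,0,2.2,0],
    [0.3,0.6,3,0],
    [0.6,1.6,3,0],
    [0.9,2.7,3,0],
    [1.3,3.8,3,0],
    [1.6,4.9,3,0],
    [1.9,6,3,0],
    [2,6.5,3,0],
  ],
)

```text
t: 39.8
eef_pos: [0.5905, -0.0449, 0.1246]
ee_rot: [3.141, 0.001, -3.019]
force: [0.2, -0.4, -0.4]
width: 0.0568
gripper_force: 20.0
```

```bash
python3 - <<'E'
from k import *
p=arm.grab_frame('wrist'); s=arm.get_state(); t=np.array(s['eef_pos']); print(t,s['width'],s['force'])
h=cv2.cvtColor(p['pixels'],cv2.COLOR_RGB2HSV)
for r in arm.regions_of(p,'disc'):
    m=r['pixels']; print(r['conf'],r['uv'],m.sum(),np.where(m.any(0))[0][[0,-1]],np.where(m.any(1))[0][[0,-1]])
    if abs(r['uv'][0]-316)<40:
        for z in (.032,.034,.036): x,e=heldfit(p,m,.029,t,.034,z); print(z,x-np.r_[t[:2],0],e)
# hub/ring still in place?
m=(h[...,0]>=6)&(h[...,0]<=17)&(h[...,1]>215)&(h[...,2]>90); blobs(p,.034,m)
E
```

```text
[ 0.5910076  -0.04350128  0.12452137] 0.05723575590877284 [ 0.82527441  0.78860813 -0.64518037]
0.72 [33.1, 74.9] 1238 [ 0 44] [ 39 103]
0.67 [313.6, 262.7] 5084 [245 384] [240 371]
0.032 [-0.00087503 -0.00221669  0.034     ] 0.00028782504688772
0.034 [-0.00136883 -0.00227361  0.034     ] 0.0003434335854970768
0.036 [-0.00186574 -0.00233108  0.034     ] 0.0004002609878915853
blob [ 366  239   75   54 1385] c [0.6124 0.0209] r 0.0298
```

Emit:
carry_out(
  commands=[
    [0.1,0.2,0,0],
    [0.1,0.2,0,0],
    [0.1,0.2,0,0],
    [0.1,0.2,0,0],
    [0.1,0.2,0,0],
    [0.1,0.2,0,0],
    [0.1,0.2,0,0],
    [0.1,0.2,0,0],
    [0.1,0.2,0,0],
    [0.1,0.2,0,0],
  ],
)

```text
t: 41.15
eef_pos: [0.5949, -0.0376, 0.1238]
ee_rot: [-3.142, -0.0, -3.021]
force: [-0.2, -0.4, -0.5]
width: 0.0568
gripper_force: 20.0
```

```bash
python3 - <<'E'
from k import *
p=arm.grab_frame('wrist'); s=arm.get_state(); t=np.array(s['eef_pos']); print(t,s['width'],s['force'])
for r in arm.regions_of(p,'disc'):
    m=r['pixels']
    if abs(r['uv'][0]-316)<40:
        for z in (.032,.034,.036): x,e=heldfit(p,m,.029,t,.034,z); print(z,x-np.r_[t[:2],0],e)
E
```

```text
[ 0.59486975 -0.03761429  0.12385191] 0.05703506184782159 [-0.08000709 -0.0319853  -1.54018188]
0.032 [-0.00068622 -0.00079096  0.034     ] 0.00025931309803942397
0.034 [-0.00117627 -0.00081476  0.034     ] 0.0002964839057649122
0.036 [-0.00167068 -0.00083818  0.034     ] 0.0003409481110619103
```

Emit:
carry_out(
  commands=[
    [0.24,0.6,0,0],
    [0.48,1.15,0,0],
    [0.48,1.15,0,0],
    [0.48,1.15,-0.2,0],
    [0.48,1.15,-0.5,0],
    [0.48,1.15,-0.75,0],
    [0.48,1.15,-0.9,0],
    [0.48,1.15,-1,0],
    [0.48,1.15,-1,0],
    [0.48,1.15,-1,0],
  ],
)

```text
t: 42.5
eef_pos: [0.6192, 0.0199, 0.0742]
ee_rot: [3.142, 0.001, -3.021]
force: [-0.9, -0.2, -0.1]
width: 0.0569
gripper_force: 20.0
```

Emit:
carry_out(
  commands=[
    [0,0,-0.08,0],
    [0,0,-0.16,0],
    [0,0,-0.24,0],
    [0,0,-0.32,0],
    [0,0,-0.4,0],
    [0,0,-0.45,0],
    [0,0,-0.5,0],
    [0,0,-0.5,0],
    [0,0,-0.5,0],
    [0,0,-0.5,0],
  ],
)

```text
t: 43.75
eef_pos: [0.6189, 0.0199, 0.049]
ee_rot: [3.142, 0.0, -3.021]
force: [-0.2, -1.0, -0.2]
width: 0.0567
gripper_force: 20.0
```

No contact. I'll go down the rest, release, and rise to a view.

Emit:
carry_out(
  commands=[
    [0,0,-0.08,0],
    [0,0,-0.16,0],
    [0,0,-0.24,0],
    [0,0,-0.32,0],
    [0,0,-0.4,0],
    [0,0,-0.46,0],
    [0,0,-0.46,0],
    [0,0,-0.46,0],
    [0,0,-0.46,0],
    [0,0,-0.46,0],
  ],
)

```text
t: 45.0
eef_pos: [0.6189, 0.0199, 0.026]
ee_rot: [3.142, 0.0, -3.022]
force: [0.0, -0.4, -0.5]
width: 0.057
gripper_force: 20.0
```

Emit:
carry_out(
  commands=[
    [0,0,0,0],
    [0,0,0,0],
    [0,0,0,0],
    [0,0,0,0],
    [0,0,0,0],
    [0,0,0.3,0],
    [0,0,1.2,0],
    [0,0,2.4,0],
    [0,0,3.6,0],
    [0.6,0,4,0],
  ],
  claw=0,
)

```text
t: 46.25
eef_pos: [0.6502, 0.02, 0.2335]
ee_rot: [3.141, 0.009, -3.021]
force: [1.0, 0.8, 0.0]
width: 0.0877
gripper_force: 0.0
```

Emit:
carry_out(
  commands=[
    [0.9,0,0,0],
    [0.9,0,0,0],
    [0.9,0,0,0],
    [0.9,0,0,0],
    [0.9,0,0,0],
    [0.9,0,0,0],
    [0.9,0,0,0],
    [0.9,0,0,0],
    [0.9,0,0,0],
    [0.9,0,0,0],
  ],
)

```text
t: 47.5
eef_pos: [0.6939, 0.0199, 0.2258]
ee_rot: [3.142, -0.0, -3.022]
force: [-0.5, 0.2, -0.4]
width: 0.0876
gripper_force: 0.0
```

```bash
python3 - <<'E'
from k import *
w=arm.grab_frame('wrist'); t=np.array(arm.get_state()['eef_pos']); print(t)
h=cv2.cvtColor(w['pixels'],cv2.COLOR_RGB2HSV); m=(h[...,0]>=6)&(h[...,0]<=17)&(h[...,1]>215)&(h[...,2]>90)
blobs(w,.034,m,60)
for r in arm.regions_of(w,'disc'): print(r['conf'],r['uv']); blobs(w,.042,r['pixels'])
for q,z in(('disc_mid',.038),('ring1_mid',.028),('hub_nose',.1)):
    for mm in arm.mark_of(w,q)[:2]: print(q,mm['conf'],at_z(w,mm['uv'],z))
E
```

```text
[0.69386346 0.01985383 0.22580658]
0.97 [315.4, 104.2]
blob [ 294   91   64   67 1533] c [0.6192 0.0193] r 0.0285
hub_nose 0.8 [0.62118425 0.02012222 0.1       ]
```

The disc is seated, centre (0.6192, 0.0193), radius 28.5 mm at the right height. The cap is next.

Emit:
carry_out(
  commands=[
    [-0.7,-0.8,0,0],
    [-1.4,-1.6,0,0],
    [-2.1,-2.4,0,0],
    [-2.8,-3.2,0,0],
    [-3.5,-4,0,0],
    [-4.2,-4.8,0,0],
    [-4.8,-5.4,0,0],
    [-4.8,-5.4,0,0],
    [-4.8,-5.4,0,0],
    [-4.8,-5.4,0,0],
  ],
)

```text
t: 49.0
eef_pos: [0.4545, -0.2496, 0.2258]
ee_rot: [3.142, 0.0, -3.021]
force: [0.0, 0.4, 0.0]
width: 0.0878
gripper_force: 0.0
```

```bash
cat > cap.py <<'E'
from k import *
def cap(p,zoff=0,dbg=True):
    h=cv2.cvtColor(p['pixels'],cv2.COLOR_RGB2HSV)
    red=((h[...,0]<5)|(h[...,0]>174))&(h[...,1]>150)&(h[...,2]>50)
    k,l,st,_=cv2.connectedComponentsWithStats(red.astype(np.uint8))
    for i in range(1,k):
        if st[i,4]>300: print('red',st[i])
    for r in arm.regions_of(p,'cap')[:3]: m=r['pixels'];print('reg',r['conf'],r['uv'],m.sum(),np.where(m.any(0))[0][[0,-1]],np.where(m.any(1))[0][[0,-1]])
    for q,z in(('cap_bar',.053),('cap_rim',0),('cap',0)):
        for mm in arm.mark_of(p,q)[:2]: print(q,round(mm['conf'],2),np.round(mm['uv'],1),at_z(p,mm['uv'],z+zoff).round(4))
    # white line inside the cap region
    rs=arm.regions_of(p,'cap')
    if rs:
        m=rs[0]['pixels'].astype(np.uint8); cs,_=cv2.findContours(m,0,2); hull=np.zeros_like(m); cv2.fillConvexPoly(hull,cv2.convexHull(np.vstack(cs)),1)
        wh=(hull>0)&(h[...,1]<90)&(h[...,2]>110)
        k,l,st,ce=cv2.connectedComponentsWithStats(wh.astype(np.uint8))
        for i in range(1,k):
            if st[i,4]>15:
                ys,xs=np.where(l==i); w=np.array([at_z(p,(x,y),.065+zoff)[:2] for x,y in zip(xs,ys)]); c=w.mean(0); e,v=np.linalg.eigh(np.cov((w-c).T))
                print('white',st[i],'centre',c.round(4),'az',np.degrees(np.arctan2(v[1,1],v[0,1])).round(1)%180,'len',(np.sqrt(12*e[1])).round(4),'wid',np.sqrt(12*abs(e[0])).round(4))
E
python3 - <<'E'
from cap import *
p=arm.grab_frame('wrist'); s=arm.get_state(); print(s['eef_pos'],s['ee_rot'],s['q'].round(2)); cap(p); save(p,'w17')
E
```

```text
[ 0.45445823 -0.24957471  0.22573173] [ 3.14151199e+00 -1.47549710e-04 -3.02046521e+00] [-0.12  0.08 -0.28 -0.   -1.21 -1.33]
red [ 292   81   58   61 2165]
reg 0.95 [321.5, 113.5] 2964 [291 349] [ 81 142]
cap_bar 0.69 [323.3 109.1] [ 0.3675 -0.2536  0.053 ]
cap 0.66 [320.7 118.1] [ 0.3736 -0.2543  0.    ]
white [300  92  44  38 207] centre [ 0.3691 -0.2551] az 135.9 len 0.0441 wid 0.0029
```

Emit:
carry_out(
  commands=[
    [-0.17,0,0,1.7],
    [-0.34,0,0,3.4],
    [-0.5,0,0,5.1],
    [-0.7,0,0,6.8],
    [-0.9,0,0,8.5],
    [-1.1,-0.05,0,10.2],
    [-1.3,-0.1,0,11.9],
    [-1.5,-0.1,0,13.6],
    [-1.7,-0.1,0,15.3],
    [-1.7,-0.1,0,17],
  ],
)

```text
t: 50.55
eef_pos: [0.3684, -0.2551, 0.226]
ee_rot: [-3.141, -0.0, -1.235]
force: [0.5, 0.4, -0.2]
width: 0.0876
gripper_force: 0.0
```

Emit:
carry_out(
  commands=[
    [0,0,0,1.7],
    [0,0,0,3.4],
    [0,0,0,4.5],
    [0,0,0,4.5],
    [0,0,0,4.5],
    [0,0,0,4.5],
    [0,0,0,4.5],
    [0,0,0,4.5],
    [0,0,0,4.5],
    [0,0,0,4.5],
  ],
)

```text
t: 51.8
eef_pos: [0.3688, -0.2551, 0.2258]
ee_rot: [3.142, 0.0, -0.77]
force: [0.3, -0.2, -0.4]
width: 0.088
gripper_force: 0.0
```

```bash
python3 - <<'E'
from cap import *
p=arm.grab_frame('wrist'); s=arm.get_state(); print(s['eef_pos'],s['ee_rot'],s['q'].round(2)); cap(p)
E
```

```text
[ 0.3688651  -0.25512703  0.22585979] [-3.14157088e+00  9.77356145e-06 -7.70094157e-01] [-0.16 -0.05 -0.41 -0.   -1.21  0.96]
red [ 289  184   53   58 1567]
reg 0.57 [314.1, 210.9] 2707 [287 343] [178 242]
cap_bar 0.79 [315.8 210.9] [ 0.3696 -0.2569  0.053 ]
cap 0.97 [314.3 205. ] [ 0.3674 -0.2528  0.    ]
white [314 190   3  50 150] centre [ 0.3694 -0.2558] az 135.9 len 0.0441 wid 0.0024
```

Emit:
carry_out(
  commands=[
    [0,0,-0.9,0],
    [0,0,-1.8,0],
    [0,0,-2.6,0],
    [0,0,-3.3,0],
    [0,0,-3.8,0],
    [0,0,-4.1,0],
    [0,0,-4.2,0],
    [0,0,-4.2,0],
    [0,0,-4.2,0],
    [0,0,-4.2,0],
  ],
)

```text
t: 53.35
eef_pos: [0.3694, -0.2552, 0.0165]
ee_rot: [-3.141, -0.001, -0.77]
force: [0.1, -0.3, 0.6]
width: 0.0877
gripper_force: 0.0
```

Emit:
carry_out(
  commands=[
    [0,0,0,0],
    [0,0,0,0],
    [0,0,0,0],
    [0,0,0,0],
    [0,0,0,0],
    [0,0,0,0],
    [0,0,0,0],
    [0,0,0,0],
    [0,0,0,0],
    [0,0,0,0],
  ],
  claw=1,
  force=20,
)

```text
t: 54.6
eef_pos: [0.3688, -0.2551, 0.0158]
ee_rot: [3.142, 0.0, -0.77]
force: [-0.1, -0.0, -0.1]
width: 0.0138
gripper_force: 20.0
```

Emit:
carry_out(
  commands=[
    [0,0,0.6,0],
    [0,0,1.8,0],
    [0,0,3,0],
    [0.6,0.7,3.3,-0.6],
    [1.3,1.5,3.3,-1.4],
    [2,2.3,3.3,-2.2],
    [2.7,3.1,3.3,-3],
    [3.4,3.9,3.3,-3.8],
    [4.1,4.7,3.3,-4.5],
    [4.4,5,3.3,-4.5],
  ],
)

```text
t: 55.85
eef_pos: [0.5899, -0.003, 0.1799]
ee_rot: [3.14, 0.0, -1.24]
force: [-0.2, -0.6, -1.6]
width: 0.0139
gripper_force: 20.0
```

Emit:
carry_out(
  commands=[
    [0.3,0.3,0,0],
    [0.6,0.5,0,0],
    [0.6,0.5,0,0],
    [0.6,0.5,0,0],
    [0.6,0.5,0,0],
    [0.6,0.5,0,0],
    [0.6,0.5,0,0],
    [0.6,0.5,0,0],
    [0.6,0.5,0,0],
    [0.6,0.5,0,0],
  ],
)

```text
t: 57.1
eef_pos: [0.6188, 0.0199, 0.1808]
ee_rot: [3.142, -0.0, -1.241]
force: [0.1, -0.1, -0.4]
width: 0.0137
gripper_force: 20.0
```

```bash
python3 - <<'E'
from cap import *
p=arm.grab_frame('wrist'); s=arm.get_state(); t=np.array(s['eef_pos']);print(t,s['ee_rot'],s['width'],s['force'])
cap(p,t[2]-.0158)
h=cv2.cvtColor(p['pixels'],cv2.COLOR_RGB2HSV); m=(h[...,0]>=6)&(h[...,0]<=17)&(h[...,1]>215)&(h[...,2]>90); blobs(p,.034,m,60)
for r in arm.regions_of(p,'disc')[:3]: print(r['conf'],r['uv']); blobs(p,.042,r['pixels'])
q=arm.grab_frame('side')
for n,z in(('hub_nose',.1),('hub_mid',.055),('disc_mid',.038)):
    for mm in arm.mark_of(q,n)[:4]: print('side',n,mm['conf'],mm['uv'],at_z(q,mm['uv'],z))
E
```

```text
[0.61882203 0.01987787 0.18082219] [ 3.14150001e+00 -4.18840304e-06 -1.24121994e+00] 0.013816127774873427 [-0.19526415 -0.2734346  -2.11674954]
red [ 261  225  110  101 5963]
red [299 364  33  22 524]
cap_bar 0.77 [314.4 314.1] [0.6199 0.0187 0.218 ]
cap_bar 0.36 [313.5 215.1] [ 0.6332 -0.0192  0.218 ]
cap 0.95 [314.5 274.6] [0.619  0.0212 0.165 ]
cap 0.39 [315.8 223.3] [ 0.6273 -0.0051  0.165 ]
blob [279 201   6  34  79] c [0.6446 0.0275] r 0.0141
0.55 [319.3, 194.9]
blob [ 282  184   70   50 1167] c [0.6191 0.0161] r 0.0285
side hub_nose 0.92 [346.1, 227.8] [0.61940197 0.01372731 0.1       ]
side hub_nose 0.69 [330.7, 152.5] [0.66753532 0.44696668 0.1       ]
side hub_nose 0.65 [228.7, 161.5] [0.37458449 0.42057552 0.1       ]
side hub_mid 0.93 [328.8, 167.2] [0.66237796 0.44523919 0.055     ]
side hub_mid 0.85 [343.3, 243.6] [0.61738628 0.02449889 0.055     ]
side hub_mid 0.82 [227.6, 179.9] [0.36770968 0.39731007 0.055     ]
side hub_mid 0.49 [343.3, 261.8] [ 0.60334887 -0.04218543  0.055     ]
side disc_mid 0.95 [240.0, 423.7] [ 0.39342292 -0.37227953  0.038     ]
side disc_mid 0.61 [346.9, 249.4] [0.62638042 0.02664102 0.038     ]
side disc_mid 0.61 [317.0, 372.2] [ 0.50969218 -0.2988801   0.038     ]
side disc_mid 0.19 [347.1, 171.7] [0.71803617 0.44348246 0.038     ]
```

Emit:
carry_out(
  commands=[
    [0,0,-0.4,0],
    [0,0,-0.8,0],
    [0,0,-1.05,0],
    [0,0,-1.2,0],
    [0,0,-1.3,0],
    [0,0,-1.38,0],
    [0,0,-1.46,0],
    [0,0,-1.52,0],
    [0,0,-1.58,0],
    [0,0,-1.58,0],
  ],
)

```text
t: 58.9
eef_pos: [0.6187, 0.0198, 0.1016]
ee_rot: [3.141, 0.0, -1.241]
force: [0.3, -0.9, -1.4]
width: 0.0137
gripper_force: 20.0
```

Emit:
carry_out(
  commands=[
    [0,0,-0.01,0],
    [0,0,-0.02,0],
    [0,0,-0.03,0],
    [0,0,-0.04,0],
    [0,0,-0.05,0],
    [0,0,-0.06,0],
    [0,0,-0.07,0],
    [0,0,-0.07,0],
    [0,0,-0.07,0],
    [0,0,-0.07,0],
  ],
)

```text
t: 60.15
eef_pos: [0.6189, 0.0198, 0.0984]
ee_rot: [-3.142, -0.0, -1.241]
force: [-0.7, -0.3, -1.4]
width: 0.0141
gripper_force: 20.0
```

Emit:
carry_out(
  commands=[
    [0,0,-0.01,0],
    [0,0,-0.02,0],
    [0,0,-0.03,0],
    [0,0,-0.03,0],
    [0,0,-0.03,0],
    [0,0,-0.03,0],
    [0,0,-0.03,0],
    [0,0,-0.03,0],
    [0,0,-0.03,0],
    [0,0,-0.03,0],
  ],
)

```text
t: 61.4
eef_pos: [0.6191, 0.0198, 0.0976]
ee_rot: [-3.141, -0.0, -1.241]
force: [-2.4, 0.0, 4.9]
width: 0.0142
gripper_force: 20.0
```

Contact is at the expected height. I'll loosen the fingers to straddle the bar and check that the cap rests.

Emit:
carry_out(
  commands=[
    [0,0,0,0],
    [0,0,0,0],
    [0,0,0,0],
    [0,0,0,0],
    [0,0,0,0],
    [0,0,0,0],
    [0,0,0,0],
    [0,0,0,0],
    [0,0,0,0],
    [0,0,0,0],
  ],
  claw=0.8,
)

```text
t: 62.65
eef_pos: [0.6188, 0.0198, 0.0968]
ee_rot: [3.142, 0.0, -1.241]
force: [0.7, -0.0, -0.8]
width: 0.0177
gripper_force: 0.0
```

```bash
cat > v.py <<'E'
from cap import *
def look():
    s=arm.get_state(); print(np.round(s['eef_pos'],4),np.degrees(s['ee_rot'][2]).round(1),round(s['width'],4),'F',np.round(s['force'],1),'M',np.round(s['moment'],2))
    # red region top & bottom in side and scene views, plus white line
    for n in('side','scene'):
        p=arm.grab_frame(n); h=cv2.cvtColor(p['pixels'],cv2.COLOR_RGB2HSV)
        red=((h[...,0]<6)|(h[...,0]>172))&(h[...,1]>150)&(h[...,2]>40); c=px(p,[.619,.0197,.11]); 
        yy,xx=np.mgrid[:480,:640]; red&=np.hypot(xx-c[0],yy-c[1])<35
        ys,xs=np.where(red)
        if len(ys): print(n,'red cols',xs.min(),xs.max(),'rows',ys.min(),ys.max(),'n',len(ys), 'expect bottom z=.082/.072/.067:',[px(p,[.619,.0197,z]).round(1).tolist() for z in(.082,.070,.066)])
        save(p,'look_'+n)
E
python3 -c "
from v import *
look(); p=arm.grab_frame('wrist'); cap(p,.082)"
```

```text
[0.6188 0.0198 0.0968] -71.1 0.0177 F [ 0.7 -0.  -0.8] M [-0.03  0.11  0.  ]
side red cols 335 357 rows 205 239 n 546 expect bottom z=.082/.072/.067: [[345.0, 233.8], [344.8, 238.7], [344.7, 240.3]]
scene red cols 314 330 rows 230 247 n 170 expect bottom z=.082/.072/.067: [[322.4, 240.4], [322.3, 242.9], [322.3, 243.7]]
red [ 260  226  111  100 6400]
red [299 364  33  23 549]
reg 0.95 [311.2, 273.5] 7778 [259 370] [225 387]
cap_bar 0.8 [314.6 313.2] [0.6201 0.0179 0.135 ]
cap 0.81 [315.8 272.5] [0.6189 0.0195 0.082 ]
white [272 234  14  16  32] centre [ 0.6429 -0.0089] az 70.6 len 0.0074 wid 0.0008
white [311 274   9  52 463] centre [0.6235 0.0075] az 109.0 len 0.0201 wid 0.0032
white [261 287  22  24 321] centre [0.6383 0.0114] az 135.4 len 0.008 wid 0.0062
white [347 287  22  37 424] centre [0.6095 0.0024] az 104.4 len 0.0122 wid 0.0057
white [311 363   9  20 178] centre [0.6139 0.0356] az 108.9 len 0.0086 wid 0.0034
```

The cap rests on the thread, with the bar at 78° clockwise of the hub's axis. I'll turn it backward.

Emit:
carry_out(
  commands=[
    [0,0,0,1],
    [0,0,0,2],
    [0,0,0,3],
    [0,0,0,4],
    [0,0,0,5],
    [0,0,0,6],
    [0,0,0,7],
    [0,0,0,8],
    [0,0,0,8.7],
    [0,0,0,8.7],
  ],
)

```text
t: 64.3
eef_pos: [0.6197, 0.0198, 0.098]
ee_rot: [-3.141, -0.002, -0.329]
force: [-0.7, -0.1, 4.5]
width: 0.0178
gripper_force: 2.7
```

```bash
python3 -c "
from v import *
look(); p=arm.grab_frame('wrist'); cap(p,.082)" | grep -v '^red'
```

```text
[0.6197 0.0198 0.098 ] -18.8 0.0178 F [-0.7 -0.1  4.5] M [-0.33  0.19 -0.06]
side red cols 335 358 rows 205 239 n 550 expect bottom z=.082/.072/.067: [[345.0, 233.8], [344.8, 238.7], [344.7, 240.3]]
scene red cols 315 330 rows 233 247 n 164 expect bottom z=.082/.072/.067: [[322.4, 240.4], [322.3, 242.9], [322.3, 243.7]]
reg 0.89 [314.9, 276.7] 7568 [259 370] [225 387]
cap_bar 0.65 [315.9 311.6] [0.6218 0.0184 0.135 ]
cap 0.66 [317.7 273.3] [0.6187 0.0183 0.082 ]
cap 0.41 [193.5   9.5] [0.7536 0.0304 0.082 ]
white [274 231  19  18  29] centre [0.6571 0.0185] az 117.5 len 0.0088 wid 0.0007
white [312 275  19  50 424] centre [0.6309 0.0132] az 150.1 len 0.0197 wid 0.0031
white [262 287  22  38 445] centre [0.6364 0.0303] az 158.4 len 0.014 wid 0.0059
white [347 287  21  22 263] centre [6.289e-01 5.000e-04] az 156.3 len 0.0068 wid 0.0059
white [301 363  11  20 166] centre [0.6044 0.0283] az 150.2 len 0.0087 wid 0.0031
```

Emit:
carry_out(
  commands=[
    [0,0,0.04,0],
    [0,0,0.05,0.7],
    [0,0,0.05,1.4],
    [0,0,0.05,2.1],
    [0,0,0.05,2.8],
    [0,0,0.05,3.5],
    [0,0,0.05,4.2],
    [0,0,0.05,4.9],
    [0,0,0.05,5.6],
    [0,0,0.05,5.6],
  ],
)

```text
t: 65.95
eef_pos: [0.6186, 0.0199, 0.0992]
ee_rot: [-3.141, 0.001, 0.256]
force: [-0.4, -0.6, -0.4]
width: 0.0176
gripper_force: 0.0
```

```bash
python3 -c "
from v import *
look(); p=arm.grab_frame('wrist'); cap(p,.082)" | grep -v '^red'
```

```text
[0.6186 0.0199 0.0992] 14.6 0.0176 F [-0.4 -0.6 -0.4] M [-0.08  0.16  0.  ]
side red cols 335 358 rows 210 244 n 604 expect bottom z=.082/.072/.067: [[345.0, 233.8], [344.8, 238.7], [344.7, 240.3]]
scene red cols 318 330 rows 235 249 n 126 expect bottom z=.082/.072/.067: [[322.4, 240.4], [322.3, 242.9], [322.3, 243.7]]
reg 0.7 [316.5, 268.5] 7517 [263 373] [218 366]
cap_bar 0.69 [318.  300.4] [0.6255 0.0197 0.135 ]
cap 0.6 [318.8 265.6] [0.6224 0.0181 0.082 ]
white [294 218  29   8  30] centre [0.6589 0.0322] az 119.8 len 0.0105 wid 0.0012
white [335 220  13   9  16] centre [0.6606 0.0208] az 69.1 len 0.0056 wid 0.0004
white [273 228  16  24  35] centre [0.6494 0.0401] az 160.1 len 0.0101 wid 0.0005
white [313 259  14  66 499] centre [0.634  0.0216] az 9.400000000000006 len 0.0258 wid 0.0028
white [347 287  22  19 278] centre [0.6367 0.008 ] az 143.0 len 0.0066 wid 0.0064
white [265 288  18  19 190] centre [0.629 0.037] az 31.30000000000001 len 0.0062 wid 0.0049
```

It has dropped: the skirt bottom moved 5 px down in the side view and the bar is at 9° in the world, within 3° of the hub's axis. I'll lower the fingers a little and screw it forward.

Emit:
carry_out(
  commands=[
    [0,0,-0.1,0],
    [0,0,-0.2,0],
    [0,0,-0.22,-1],
    [0,0,-0.22,-2],
    [0,0,-0.22,-3],
    [0,0,-0.22,-4],
    [0,0,-0.22,-5],
    [0,0,-0.22,-6],
    [0,0,-0.22,-7],
    [0,0,-0.22,-8],
  ],
)

```text
t: 67.6
eef_pos: [0.6186, 0.0199, 0.0878]
ee_rot: [3.141, 0.001, -0.585]
force: [-0.1, 0.6, -0.3]
width: 0.0174
gripper_force: 0.3
```

Emit:
carry_out(
  commands=[
    [0,0,-0.01,-1],
    [0,0,-0.02,-2],
    [0,0,-0.03,-3],
    [0,0,-0.04,-4],
    [0,0,-0.04,-5],
    [0,0,-0.04,-6],
    [0,0,-0.04,-7],
    [0,0,-0.04,-8],
    [0,0,-0.04,-9],
    [0,0,-0.04,-10],
  ],
)

```text
t: 68.85
eef_pos: [0.6186, 0.0198, 0.0858]
ee_rot: [3.141, -0.0, -1.632]
force: [-0.6, -0.5, 0.7]
width: 0.0173
gripper_force: 0.4
```

```bash
python3 -c "
from v import *
look(); p=arm.grab_frame('wrist'); cap(p,.068)" | grep -v '^red'
```

```text
[0.6186 0.0198 0.0858] -93.5 0.0173 F [-0.6 -0.5  0.7] M [ 0.08  0.04 -0.01]
side red cols 335 357 rows 210 246 n 595 expect bottom z=.082/.072/.067: [[345.0, 233.8], [344.8, 238.7], [344.7, 240.3]]
scene red cols 314 328 rows 231 250 n 156 expect bottom z=.082/.072/.067: [[322.4, 240.4], [322.3, 242.9], [322.3, 243.7]]
reg 0.84 [312.5, 273.5] 7940 [256 370] [219 379]
cap_bar 0.92 [314.  308.5] [0.6195 0.0171 0.121 ]
cap_bar 0.26 [577.5 233.9] [ 0.5174 -0.0078  0.121 ]
cap 0.79 [312.5 267.9] [0.6204 0.0181 0.068 ]
white [269 225  21  22  35] centre [ 0.6302 -0.0174] az 42.19999999999999 len 0.0109 wid 0.001
white [301 266  19  60 499] centre [0.6205 0.0065] az 96.1 len 0.0238 wid 0.0031
white [262 287  20  33 346] centre [0.6343 0.0069] az 104.9 len 0.0101 wid 0.0055
white [347 287  22  38 464] centre [0.6033 0.0094] az 84.9 len 0.0134 wid 0.0059
white [318 363  10  11  80] centre [0.6173 0.0369] az 99.0 len 0.0043 wid 0.0032
```

Emit:
carry_out(
  commands=[
    [0,0,0,-0.6],
    [0,0,0,-1.2],
    [0,0,0,-1.8],
    [0,0,0,-2.4],
    [0,0,0,-2.9],
    [0,0,0,-3.3],
    [0,0,0,-3.6],
    [0,0,0,-3.8],
    [0,0,0,-3.8],
    [0,0,0,-3.8],
  ],
)

```text
t: 70.5
eef_pos: [0.6188, 0.0198, 0.0863]
ee_rot: [3.141, -0.0, -2.026]
force: [0.1, 0.1, -1.9]
width: 0.0175
gripper_force: 2.2
```

```bash
python3 -c "
from v import *
look(); p=arm.grab_frame('wrist'); cap(p,.066)" | grep -v '^red'
```

```text
[0.6188 0.0198 0.0863] -116.1 0.0175 F [ 0.1  0.1 -1.9] M [0.08 0.13 0.14]
side red cols 335 356 rows 209 246 n 595 expect bottom z=.082/.072/.067: [[345.0, 233.8], [344.8, 238.7], [344.7, 240.3]]
scene red cols 314 314 rows 235 242 n 4 expect bottom z=.082/.072/.067: [[322.4, 240.4], [322.3, 242.9], [322.3, 243.7]]
reg 0.79 [314.8, 272.5] 8033 [257 371] [219 377]
cap_bar 0.78 [314.4 302.9] [0.618 0.016 0.119]
cap 0.95 [312.1 268. ] [0.6206 0.0185 0.066 ]
white [268 222  29  31  53] centre [ 0.6152 -0.0175] az 21.69999999999999 len 0.0167 wid 0.0016
white [343 228  20  27  36] centre [ 0.592  -0.0036] az 101.4 len 0.0122 wid 0.001
white [299 265  20  60 501] centre [0.6162 0.0073] az 74.8 len 0.0244 wid 0.0031
white [261 287  22  32 347] centre [0.6286 0.0021] az 76.6 len 0.01 wid 0.0061
white [347 287  23  38 481] centre [0.601  0.0176] az 62.3 len 0.0137 wid 0.0062
white [319 364  10   8  61] centre [0.6245 0.0374] az 97.4 len 0.0036 wid 0.003
```

The bar is at 112° clockwise and the moment is rising, so it is at the stop. A small extra nudge, then back off, open and rise.

Emit:
carry_out(
  commands=[
    [0,0,0,-0.2],
    [0,0,0,-0.4],
    [0,0,0,-0.4],
    [0,0,0,0],
    [0,0,0,0.8],
    [0,0,0,1],
    [0,0,0,1],
    [0,0,0,1],
    [0,0,0,1],
    [0,0,0,1],
  ],
)

```text
t: 72.15
eef_pos: [0.6189, 0.0199, 0.0864]
ee_rot: [3.142, -0.0, -1.922]
force: [-0.5, -0.2, -0.4]
width: 0.0178
gripper_force: 0.0
```

Emit:
carry_out(
  commands=[
    [0,0,0,0],
    [0,0,0,0],
    [0,0,0,0],
    [0,0,0,0],
    [0,0,0.1,0],
    [0,0,0.5,0],
    [0,0,1.1,0],
    [0,0,1.8,0],
    [0,0,2.5,0],
    [0,0,2.5,0],
  ],
  claw=0.3,
)

```text
t: 73.4
eef_pos: [0.6207, 0.0201, 0.2153]
ee_rot: [-3.136, 0.003, -1.922]
force: [0.8, 0.5, -0.1]
width: 0.0615
gripper_force: 0.0
```

```bash
python3 -c "
from v import *
look(); p=arm.grab_frame('wrist'); cap(p,.066)
for r in arm.regions_of(p,'disc')[:2]: print('disc',r['conf'],r['uv']); blobs(p,.042,r['pixels'])
s=arm.grab_frame('side');q=arm.grab_frame('scene')
a=arm.mark_of(s,'cap_bar');b=arm.mark_of(q,'cap_bar')
print([ (m['conf'],m['uv']) for m in a],[(m['conf'],m['uv']) for m in b]); print('pred',[(z,px(s,[.619,.0197,z]).round(1).tolist(),px(q,[.619,.0197,z]).round(1).tolist()) for z in(.121,.125)])
" | grep -v '^red'
```

```text
[0.6207 0.0201 0.2153] -110.1 0.0615 F [ 0.8  0.5 -0.1] M [0.03 0.03 0.02]
side red cols 334 357 rows 209 246 n 594 expect bottom z=.082/.072/.067: [[345.0, 233.8], [344.8, 238.7], [344.7, 240.3]]
scene red cols 314 330 rows 230 249 n 200 expect bottom z=.082/.072/.067: [[322.4, 240.4], [322.3, 242.9], [322.3, 243.7]]
reg 0.6 [316.5, 228.6] 4345 [279 349] [185 271]
cap_bar 0.76 [315. 229.] [0.6179 0.0158 0.119 ]
cap 0.79 [315.5 217.9] [0.6187 0.0193 0.066 ]
white [310 185  24   8  29] centre [ 0.6036 -0.012 ] az 144.5 len 0.0154 wid 0.0023
white [284 194  11  15  18] centre [ 0.6272 -0.0103] az 36.80000000000001 len 0.0124 wid 0.001
white [309 204  10  63 276] centre [0.6194 0.0168] az 75.5 len 0.0438 wid 0.0029
disc 0.59 [320.3, 186.3]
blob [283 177  66  35 671] c [0.6171 0.015 ] r 0.0288
[(0.68, [345.5, 217.6]), (0.65, [349.8, 248.1]), (0.56, [342.5, 262.3])] [(0.81, [322.2, 233.0])]
pred [(0.121, [345.7, 217.5], [322.6, 232.1]), (0.125, [345.8, 215.8], [322.6, 231.2])]
```

The side and scene views both put the bar at about 66 mm above hub_mid and 111° clockwise, so the cap is home. I'll hand the job in.

```bash
python3 -c "
from station import arm
print(arm.job_done())"
```

```text
the job is handed in; nothing more can be done
None
```

The job is handed in. The hub is seated in the jig pocket, with the one orange ring found and the aluminium disc on it, and the red cap is screwed home to its stop (last camera check: bar 66 mm above hub_mid, about 111° clockwise). No verdict came back.

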